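Dispense the blue glaze balls from a tipping carousel onto kiln stilts

ROBOT

A 6-joint arm with a two-finger parallel gripper is mounted at the origin on a cart in front of the work surface, level with it; the furniture and walls round the work are solid. World frame = base frame: x ahead of the robot, y to its left, z up, the work surface at z = 0. Lengths are in m, angles in rad, forces in N, time in s.
With the tool pointing down it reaches from about 0.375 to 0.9 m from the base axis. Payload 3.1 kg.
Tool frame: the origin (TCP) lies midway between the tips of the shut fingers; the grasp point (between the pads) lies 19 mm behind it; x points along the fingers, y is the direction in which the jaws open and shut, and the axes are right-handed (so a half turn about x gives the same grasp; the last joint's range is limited). The gripper opens to 85 mm and grips with 20 to 120 N. Pads are 22 mm wide; open, the fingers measure 114 mm over their backs; the gripper's body (76 mm by 85 mm) begins 54 mm behind the grasp point. The pads swing forward as they close: fully open they stand 13 mm farther back than shut.
Start: joints at [-1.49, 0.527, 1.433, -0, 1.181, -0.178], TCP at [0.161, -0.604, 0.231] pointing down, gripper open.
Joint ranges: [-3.08, 3.08], [-0.75, 2.2], [0.22, 2.44], [-1.43, 4.57], [0, 2.65], [-2.85, 2.85]. Speed limits (rad/s): [2.79, 2.79, 3.14, 3.14, 3.14, 3.14].

INTERFACE

Orientations are given as a unit quaternion [x, y, z, w].
In Python, from station import manip gives the robot as it stands.
- The arm moves only by the tool carry_out, never from a script. Its argument "commands" is a list that holds one entry, the list of rows, each a list of 7 numbers: the shift along the tool's x, y, z in units of 25 mm (1.0 is 25 mm), then the turn, a rotation vector about the tool's x, y, z in units of 5 degrees (1.0 is 5 degrees), then the finger opening in mm, from 0 to 85.4. A call has exactly 5 rows; each row is the pose to reach, as a shift and turn from the pose commanded when the call began, along the tool's axes at that moment; what a row does not reach only later rows make up. A row lasts 1/10 s, in which the tool goes at most 50 mm and 8.59 degrees, less where a joint would pass 70% of its speed; a pose out of reach is approached as far as the arm can. A call with a gripper value outside its range is refused whole. The fingers move at their own pace and stop on an object; "force" is the grip in N (left out, the last holds). Time passes only in rows, so rows that repeat a pose let the fingers close, or fill a call up. It gives the time, the measured TCP pose, the force and the opening at its end, in the units of the state.
- manip.sense(): the state, without advancing time (a new reading comes with each control period).
- manip.snapshot(name): name is "scene" or "top" or "wrist"; returns a dict with "image" (480x640x3 uint8, red, green, blue), "fx", "fy", "cx", "cy" (pixels), "k1" (the pictures are not rectified: a ray, as slopes to the right and down, at radius r is drawn at 1 + k1 r^2 times it, then the intrinsics apply), "rvec" (rotation vector, rad) and "tvec" (3), from world to camera coordinates, as OpenCV has them. Camera axes: x right, y down, z forward; pixel columns grow to the right and rows downward; lengths in m; the calibration is good to about 2 mm. A picture is of the moment at which its call begins. There is no depth.
- manip.sign_off(): hands the job in, once; it reports no verdict.
The state is a dict: "t": time; "q": joint angles; "qd": joint speeds; "tau": joint torques, N m; "tcp_pos": TCP position; "tool_rot": TCP orientation; "force": force on the tool from outside, world axes, zero at the start; "ft_torque": the same for the moment, N m; "finger_gap": opening from 0.0 (shut) to 1.0 (fully open).
Only numpy, scipy, OpenCV 4.12 (cv2) and the standard library are available. Lean on these libraries where they do the work, as an engineer would, in place of code of your own. Each camera call takes 0.05 s, during which the arm holds its last target.

TASK

Get every blue ball ready for firing: turn the carousel's knob until a blue ball's compartment faces the spout, tip the carousel by its red handle so that the ball rolls into the catch dish, and set the ball on a three-pointed kiln stilt of its own so that it rests on all three points; there are two or three blue balls. Keep the terracotta balls inside the carousel, leave the cube pot and the blue jar where they are, and finish with the carousel lowered level again and the stilts standing upright on the worktop.

Things in the scene. Friction and masses are not known exactly. Their poses are not given: they have to be found in the camera images.
- blue_0: dark blue glazed ball, 30 mm diameter, about 35 g; origin at its centre. It rolls sluggishly: a slope over 5 degrees sets it rolling, on the level it soon stops. May be absent.
- blue_1: dark blue glazed ball, 30 mm diameter, about 35 g; origin at its centre. It rolls sluggishly: a slope over 5 degrees sets it rolling, on the level it soon stops. May be absent.
- blue_2: dark blue glazed ball, 30 mm diameter, about 35 g; origin at its centre. It rolls sluggishly: a slope over 5 degrees sets it rolling, on the level it soon stops. May be absent.
- clay_0: terracotta-coloured glazed ball, 30 mm diameter, about 35 g; origin at its centre. It rolls sluggishly: a slope over 5 degrees sets it rolling, on the level it soon stops. Stays in the carousel.
- clay_1: terracotta-coloured glazed ball, 30 mm diameter, about 35 g; origin at its centre. It rolls sluggishly: a slope over 5 degrees sets it rolling, on the level it soon stops. Stays in the carousel.
- rotor (a joint): turn of the carousel's inner wheel, rad, counter-clockwise from above positive, range -6.4 to 6.4; turned by the black bar knob on top; friction (0.08 N m) keeps it where it is left. At value 0 the middles of its six compartments lie at 30, 90, 150, 210, 270 and 330 degrees from the stand's x axis (see dish), and they turn with it. The spout is at 270 degrees (stand's -y).
- tipper (a joint): tip of the whole carousel, rad: 0 level at rest (it falls back by its own weight), growing as the red handle is lifted, stop at 0.75. The ball at the spout rolls out by about 0.5; hold 0.65 for a second to be sure. It comes out only if its compartment's middle is within about 10 degrees of the spout; the drum's fixed wall keeps all other balls in.
- hinge (a point): middle of the tipping axis, 80 mm above the worktop, 60 mm from the drum axis on the spout side; axes are the stand's: the tipping axis is x, the spout points to -y, the lifting handle to +y.
- handle (a point): middle of the red lifting bar: 12 mm thick, 80 mm long, along the stand's x, 210 mm from the hinge toward +y and 45 mm above it when level (125 mm above the worktop); steel arms at its ends. It swings about the hinge; a few newtons lift it, and the bar may turn between the fingers.
- knob (a point): grip point of the black bar knob on the drum axis, 170 mm above the worktop when level; the bar is 14 mm thick, 50 mm long and stands from 147 to 180 mm above the worktop on a 48 mm disc. Axes turn with the wheel: the bar lies along y, so pinch it along this point's x. The yellow mark at its -y end points to the middle of a compartment.
- drum (a point): centre of the drum: white, 170 mm across outside, 156 inside, clear cover at 137 mm above the worktop. Inside, a wheel with six 60-degree compartments, open outward, 3 mm partitions; their floors fall 10 degrees to the hub, so while level the balls lie at the hub (centres 43 to 55 mm from the axis) and stay in when the wheel turns. Tips with the drum.
- dish (a point): lowest point of the catch dish under the spout, 18.5 mm above the worktop, 195 mm from the drum axis; axes are the stand's (x, y level, z up). Inside 126 by 129 mm, floor falling 9 degrees from all sides to this point, where a ball comes to rest, centre 15 mm higher. Wall tops above the worktop: 46 mm at the x sides, 62 mm at far -y, 34 mm at the spout.
- seat_0 (a point): where a seated ball's centre lies, 55.9 mm above the worktop on the axis (z) of a kiln stilt: loose, white ceramic, 250 g, foot 64 mm across, narrow waist, 36 mm head with top at 36 mm carrying three upright round prongs 7 mm thick on a 22 mm circle, tips 44.5 mm above the worktop. The ball rests on the three tips. One ball to a stilt; any ball may go on any stilt.
- seat_1 (a point): where a seated ball's centre lies, 55.9 mm above the worktop on the axis (z) of a kiln stilt: loose, white ceramic, 250 g, foot 64 mm across, narrow waist, 36 mm head with top at 36 mm carrying three upright round prongs 7 mm thick on a 22 mm circle, tips 44.5 mm above the worktop. The ball rests on the three tips. One ball to a stilt; any ball may go on any stilt.
- seat_2 (a point): where a seated ball's centre lies, 55.9 mm above the worktop on the axis (z) of a kiln stilt: loose, white ceramic, 250 g, foot 64 mm across, narrow waist, 36 mm head with top at 36 mm carrying three upright round prongs 7 mm thick on a 22 mm circle, tips 44.5 mm above the worktop. The ball rests on the three tips. One ball to a stilt; any ball may go on any stilt.
- cube_pot: cream slab-built cube pot, 61x58x62 mm, bystander; origin under its centre.
- blue_jar: blue glaze jar with a white lid, 56 mm wide, 68 mm high, bystander; origin under its centre.
Not all that is in view belongs to the job. What is shaped like the part that bears seat_2 but black is not meant.

How it is judged:
By the outcome, as a careful person would: the job done as asked, in the order asked, and still so for the second after the job is handed in, with the robot touching nothing.
Of blue_0, blue_1, blue_2 only 2 to 3 are there at a start; the rules pass over those that are not, and their reading is None.
At some moment in a run one of stilt_0, stilt_1, stilt_2 may be knocked a few centimetres aside while the robot is not near it.
Once in a run the grip may slacken for a moment while it holds something.
It also fails if it takes over 210 s, if anything falls off the work surface, if the arm or the gripper's body presses on something with over 40 N, if the wrist force passes 120 N, or if a joint passes its speed limit or range.

## Working session

There is one attempt and no reset: what is moved stays moved. The work goes in short steps, Python scripts to look and compute and a tool call to move; the robot and the scene stay as the last step left them, time stands still between calls to the robot, and variables do not carry over. Pictures are saved under pics/ and viewed, and the job is handed in when it is done.

Besides the shell and the picture viewer there is one more tool, called as name(argument=value, ...), one argument or row to a line, values as JSON. carry_out: Moves the arm, as the interface text tells. Its arguments: {"type":"object","properties":{"commands":{"type":"array"},"force":{"type":"number"}},"required":["commands"]}

```bash
ls; mkdir -p pics; cat > h.py <<'E'
import numpy as np,cv2
from scipy.spatial.transform import Rotation as R
from station import manip
def snap(n,f=None):
    s=manip.snapshot(n)
    if f: cv2.imwrite('pics/'+f,cv2.cvtColor(s['image'],cv2.COLOR_RGB2BGR))
    return s
def cam(s):
    Rm=R.from_rotvec(np.array(s['rvec']).ravel()).as_matrix(); t=np.array(s['tvec']).ravel()
    return Rm,t,-Rm.T@t
def ray(s,u,v):
    Rm,t,c=cam(s)
    xd=np.array([(u-s['cx'])/s['fx'],(v-s['cy'])/s['fy']]);x=xd.copy()
    for _ in range(30): x=xd/(1+s['k1']*(x@x))
    d=Rm.T@np.array([x[0],x[1],1.]);return c,d/np.linalg.norm(d)
def onz(s,u,v,z):
    c,d=ray(s,u,v);return c+d*(z-c[2])/d[2]
def proj(s,p):
    Rm,t,c=cam(s);q=Rm@np.array(p,float)+t;x=q[:2]/q[2];x=x*(1+s['k1']*(x@x))
    return np.array([x[0]*s['fx']+s['cx'],x[1]*s['fy']+s['cy']])
def two(s1,u1,s2,u2):
    c1,d1=ray(s1,*u1);c2,d2=ray(s2,*u2)
    A=np.stack([d1,-d2],1);k=np.linalg.lstsq(A,c2-c1,rcond=None)[0]
    a=c1+k[0]*d1;b=c2+k[1]*d2;return (a+b)/2,np.linalg.norm(a-b)
def st():
    s=manip.sense();return s
E
python3 - <<'E'
from h import *
s=st();print(s)
for n in ['scene','top','wrist']:
    a=snap(n,n+'0.png');print(n,a['fx'],a['k1'],cam(a)[2])
E
```

```text
pics
{'t': 0.0, 'q': array([-1.48948714e+00,  5.28457786e-01,  1.43392619e+00, -1.28396797e-05,
        1.18138408e+00, -1.78531929e-01]), 'qd': array([-4.97205228e-04,  1.44626549e-04,  6.09882190e-05,  7.94023293e-05,
        1.08557174e-03, -2.28135573e-04]), 'tau': array([-1.56345282e-03, -4.42357028e+01, -1.78027028e+01, -2.38131697e-04,
        8.22710776e-03,  1.30556430e-06]), 'tcp_pos': array([ 0.16052529, -0.6032837 ,  0.23033117]), 'tool_rot': array([ 0.70117996,  0.09237956, -0.7011136 ,  0.09084272]), 'force': array([-0.37252483, -0.1532692 ,  1.0189281 ]), 'ft_torque': array([0.0252911 , 0.02271318, 0.0004236 ]), 'finger_gap': 1.0018218949769844}
scene 498.2305973861675 0.013943453604980886 [-0.49754288  0.74438341  0.9565873 ]
top 554.1544867292527 0.029970488587700277 [ 0.36447965 -0.10766678  1.85900099]
wrist 358.27901498690125 -0.012434164433194827 [ 0.22524989 -0.58453268  0.37212669]
```

View pics/scene0.png

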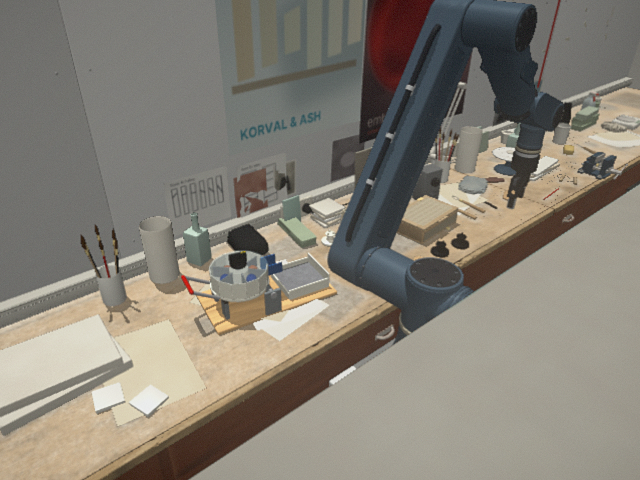

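View pics/top0.png

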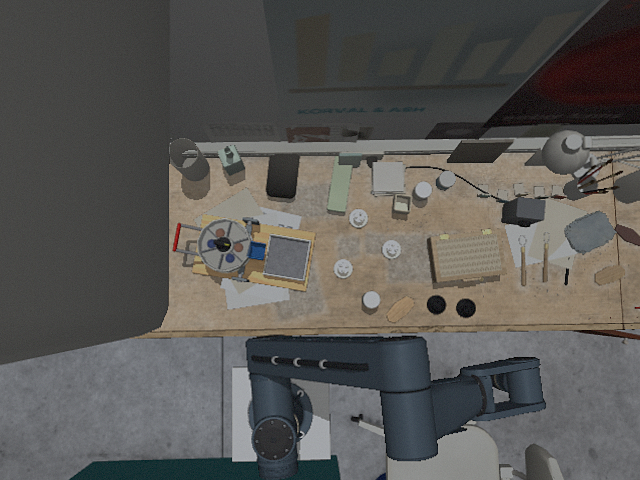

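View pics/wrist0.png

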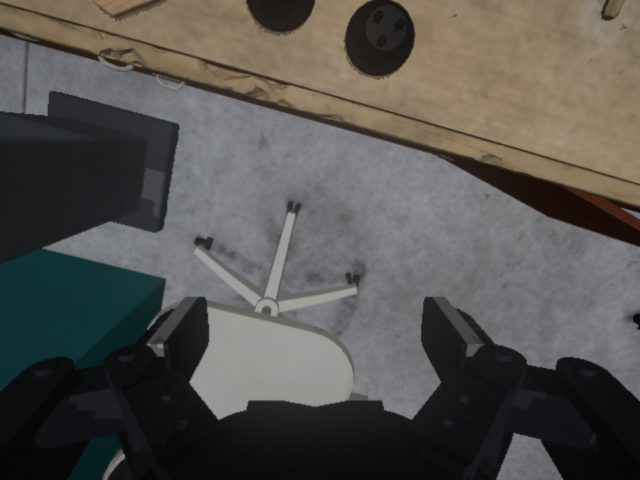

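```bash
python3 - <<'E'
from h import *
a=cv2.imread('pics/top0.png')
cv2.imwrite('pics/c1.png',cv2.resize(a[195:315,165:325],None,fx=5,fy=5,interpolation=cv2.INTER_CUBIC))
cv2.imwrite('pics/c2.png',cv2.resize(a[170:330,320:490],None,fx=4.5,fy=3.7,interpolation=cv2.INTER_CUBIC) )
s=manip.snapshot('top')
for z,u,v in [(0,640,330),(0,270,430),(.137,223,244),(.03,289,258),(.125,177,237),(.036,359,217),(.036,392,249),(.036,343,267),(0.068,371,299),(.068,423,190),(.06,400,203)]:
    print((u,v),onz(s,u,v,z).round(4))
E
```

```text
(640, 330) [ 0.2508 -1.1938  0.    ]
(270, 430) [-0.0499  0.0351  0.    ]
(223, 244) [0.5465 0.1655 0.137 ]
(289, 258) [ 0.5075 -0.0349  0.03  ]
(177, 237) [0.5722 0.3108 0.125 ]
(359, 217) [ 0.6397 -0.2696  0.036 ]
(392, 249) [ 0.531  -0.3761  0.036 ]
(343, 267) [ 0.4742 -0.2126  0.036 ]
(371, 299) [ 0.3676 -0.2986  0.068 ]
(423, 190) [ 0.7209 -0.4792  0.068 ]
(400, 203) [ 0.6804 -0.4036  0.06  ]
```

View pics/c1.png

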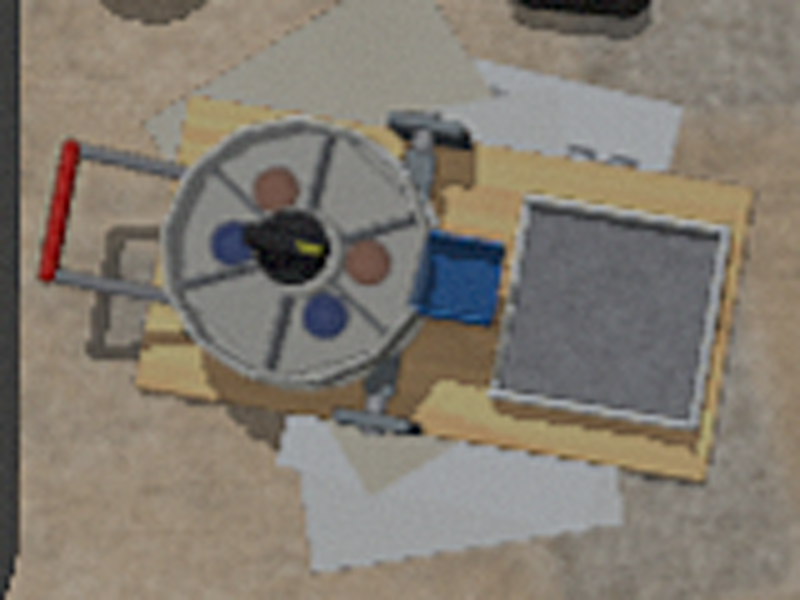

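View pics/c2.png

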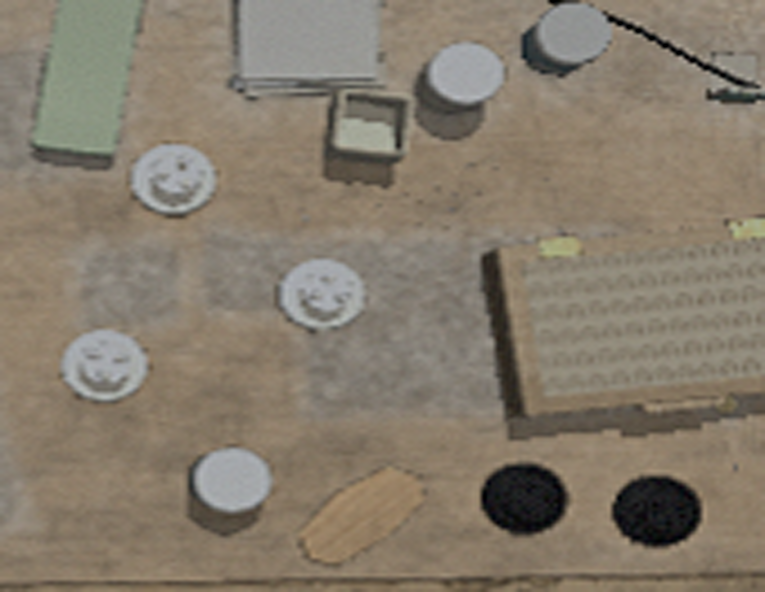

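```bash
cat >> h.py <<'E'
def T():
    s=st();return R.from_quat(s['tool_rot']).as_matrix(),np.array(s['tcp_pos'])
def down(yaw):
    # tool x down, tool y at angle yaw from world x in plan
    x=np.array([0,0,-1.]);y=np.array([np.cos(yaw),np.sin(yaw),0]);return np.stack([x,y,np.cross(x,y)],1)
def go(p,Rt=None,ref=None):
    """row needed: units. p=TCP target"""
    M,q=T() if ref is None else ref
    sh=M.T@(np.array(p)-q)/0.025
    rv=np.zeros(3) if Rt is None else np.degrees(R.from_matrix(M.T@Rt).as_rotvec())/5
    return sh.round(3),rv.round(3)
def yaw():
    M,_=T();return np.degrees(np.arctan2(M[1,1],M[0,1]))
E
python3 - <<'E'
from h import *
M,p=T();print(M.round(3),yaw())
for y in(90,-90): print(go([.45,-.38,.40],down(np.radians(y))))
# stand from top
s=manip.snapshot('top')
L=lambda u,v:(165+u/5,195+v/5)
a=onz(s,*L(70,147),.125);b=onz(s,*L(47,280),.125);print(a,b,np.linalg.norm(a-b),np.degrees(np.arctan2(a[1]-b[1],a[0]-b[0])))
ro=cam(manip.snapshot('wrist'))[0];print(ro@M)
E
```

```text
[[-0.     0.257 -0.966]
 [ 0.001 -0.966 -0.257]
 [-1.    -0.001 -0.   ]] -75.11349767804519
(array([ -6.761,  -5.678, -13.488]), array([-3.3023e+01, -2.2000e-02, -1.0000e-03]))
(array([ -6.761,  -5.678, -13.488]), array([ 2.977e+00, -1.000e-03,  1.500e-02]))
[0.61197232 0.30482478 0.125     ] [0.52833804 0.31864748 0.125     ] 0.08476886076483159 -9.384754362967003
[[ 1.07097625e-03  9.99998293e-01 -1.50543825e-03]
 [-2.68751395e-01  1.73787951e-03  9.63208008e-01]
 [ 9.63208981e-01 -6.26984272e-04  2.68752798e-01]]
```

carry_out(
  commands=[
    [[-2,-1.2,-2.8,0,0,0,85],[-3.5,-2,-5,0,0,0,85],[-5,-3,-7,0.5,0,0,85],[-6,-4,-9,1,0,0,85],[-6.7,-4.7,-11,1.5,0,0,85]],
  ],
)

```text
t: 0.8
tcp_pos: [0.3301, -0.4706, 0.3607]
tool_rot: [0.706, 0.044, -0.706, 0.045]
force: [0.4, -0.6, 0.1]
finger_gap: 0.996
```

carry_out(
  commands=[
    [[0,-0.5,-2,1,0,0,85],[0,-0.6,-2.2,1.5,0,0,85],[0,-0.6,-2.2,1.5,0,0,85],[0,-0.6,-2.2,1.5,0,0,85],[0,-0.6,-2.2,1.5,0,0,85]],
  ],
)

```text
t: 1.3
tcp_pos: [0.3807, -0.4502, 0.3588]
tool_rot: [-0.707, 0.001, 0.707, 0.001]
force: [0.4, -0.3, 0.2]
finger_gap: 0.992
```

```bash
python3 - <<'E'
from h import *
a=snap('wrist','w1.png');print(T(),yaw(),cam(a)[2],st()['force'],st()['q'])
E
```

```text
(array([[-5.76667689e-04, -3.38238972e-03, -9.99994113e-01],
       [ 4.53991161e-04, -9.99994178e-01,  3.38212813e-03],
       [-9.99999731e-01, -4.52038124e-04,  5.78199906e-04]]), array([ 0.38059456, -0.45032796,  0.35882587])) -90.19379704485405 [ 0.44774881 -0.44877552  0.50044406] [ 0.4474447  -0.27966979 -0.20343967] [-1.05836950e+00  3.61263594e-01  1.35242936e+00 -2.82865637e-04
  1.42857812e+00  5.15849284e-01]
```

View pics/w1.png

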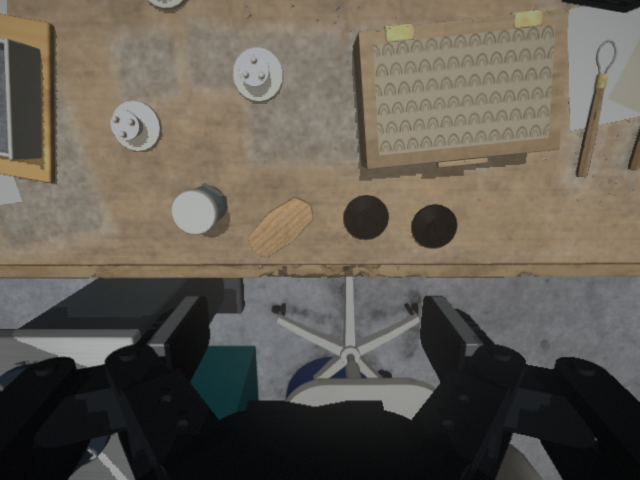

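carry_out(
  commands=[
    [[-0.4,-2,-0.6,0,0,0,85],[-0.8,-4,-1.2,0,0,0,85],[-1.2,-6,-1.8,0,0,0,85],[-1.4,-8,-2.4,0,0,0,85],[-1.6,-10,-3,0,0,0,85]],
  ],
)

```text
t: 1.85
tcp_pos: [0.4528, -0.2127, 0.3982]
tool_rot: [0.707, -0.002, -0.707, -0.001]
force: [0.9, -0.4, 0.4]
finger_gap: 0.996
```

carry_out(
  commands=[
    [[0,-2,0,0,0,0,85],[0,-4,0,0,0,0,85],[0,-6,0,0,0,0,85],[0,-8,0,0,0,0,85],[0,-10,0,0,0,0,85]],
  ],
)

```text
t: 2.35
tcp_pos: [0.4532, 0.0374, 0.3979]
tool_rot: [0.707, -0.002, -0.707, -0.001]
force: [0.6, 0.2, -0.1]
finger_gap: 0.994
```

carry_out(
  commands=[
    [[0,-2,0,0,0,0,85],[0,-4,0,0,0,0,85],[0,-4,0,0,0,0,85],[0,-4,0,0,0,0,85],[0,-4,0,0,0,0,85]],
  ],
)

```text
t: 2.85
tcp_pos: [0.454, 0.1352, 0.3977]
tool_rot: [-0.707, 0.002, 0.707, 0.001]
force: [-0.0, 0.5, -0.3]
finger_gap: 0.993
```

```bash
python3 - <<'E'
from h import *
a=snap('wrist','w2.png');print(T(),yaw(),cam(a)[2],st()['force'],st()['q'])
E
```

```text
(array([[-2.31257301e-04, -4.76815710e-03, -9.99988606e-01],
       [-5.45118931e-04, -9.99988483e-01,  4.76828258e-03],
       [-9.99999825e-01,  5.46215420e-04,  2.28655425e-04]]), array([0.45408934, 0.13485857, 0.39765651])) -90.27319635357652 [0.52101377 0.13667141 0.53928677] [ 0.42293724 -0.71916796 -0.34559699] [ 5.25042076e-02  1.46741442e-01  1.54766469e+00 -5.36306218e-04
  1.44744608e+00  1.62813483e+00]
```

View pics/w2.png

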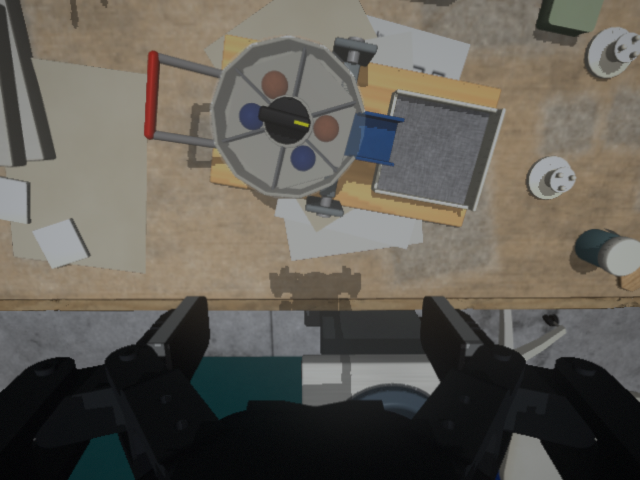

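```bash
python3 - <<'E'
from h import *
a=cv2.imread('pics/w2.png')
cv2.imwrite('pics/c3.png',cv2.resize(a[30:220,200:400],None,fx=4,fy=3.15*4/3.15*0.79,interpolation=cv2.INTER_CUBIC))
h=cv2.cvtColor(a,cv2.COLOR_BGR2HSV)
s=manip.snapshot('wrist')
m=((h[...,0]<6)|(h[...,0]>174))&(h[...,1]>180)&(h[...,2]>80)
n,l,stt,c=cv2.connectedComponentsWithStats(m.astype(np.uint8))
i=1+np.argmax(stt[1:,4]);print(stt[i],c[i])
ys,xs=np.where(l==i);r=cv2.minAreaRect(np.stack([xs,ys],1).astype(np.float32));print(r)
hp=onz(s,*c[i],.129);print('handle',hp)
bx=cv2.boxPoints(r);w=np.array([onz(s,*p,.127) for p in bx]);print(w.round(4))
# blue & clay balls and yellow
for nm,m in [('blue',(h[...,0]>105)&(h[...,0]<130)&(h[...,1]>90)),('clay',((h[...,0]<12)|(h[...,0]>172))&(h[...,1]>70)&(h[...,2]>60)),('yel',(h[...,0]>22)&(h[...,0]<35)&(h[...,1]>150))]:
    n,l,stt,c=cv2.connectedComponentsWithStats(m.astype(np.uint8))
    for i in range(1,n):
        if stt[i,4]>15 and c[i][1]<290: print(nm,stt[i],c[i].round(1),onz(s,*c[i],.125 if nm!='yel' else .18).round(4))
E
```

```text
[145  52  12  84 531] [149.96610169  90.96233522]
((149.62059020996094, 93.4323501586914), (7.286167144775391, 83.44579315185547), 4.39870548248291)
handle [0.57276995 0.31261564 0.129     ]
[[0.5278 0.3271 0.127 ]
 [0.6116 0.3096 0.127 ]
 [0.611  0.302  0.127 ]
 [0.5272 0.319  0.127 ]]
blue [241 105  18  21 311] [249.7 114.9] [0.5481 0.2077 0.125 ]
blue [365 112  40  10 146] [384.8 116.4] [0.5461 0.0595 0.125 ]
blue [ 356  118   41   48 1460] [375.9 140.8] [0.5202 0.0682 0.125 ]
blue [292 147  21  21 327] [302.1 156.8] [0.5031 0.1508 0.125 ]
clay [ 144   50   16   90 1045] [151.4  93.7] [0.5705 0.3132 0.125 ]
clay [262  72  25  26 494] [274.1  84. ] [0.5794 0.1798 0.125 ]
clay [314 116  24  25 464] [325.7 127.8] [0.5343 0.1243 0.125 ]
yel [294 120  15   7  51] [301.  123.3] [0.5367 0.1495 0.18  ]
```

View pics/c3.png

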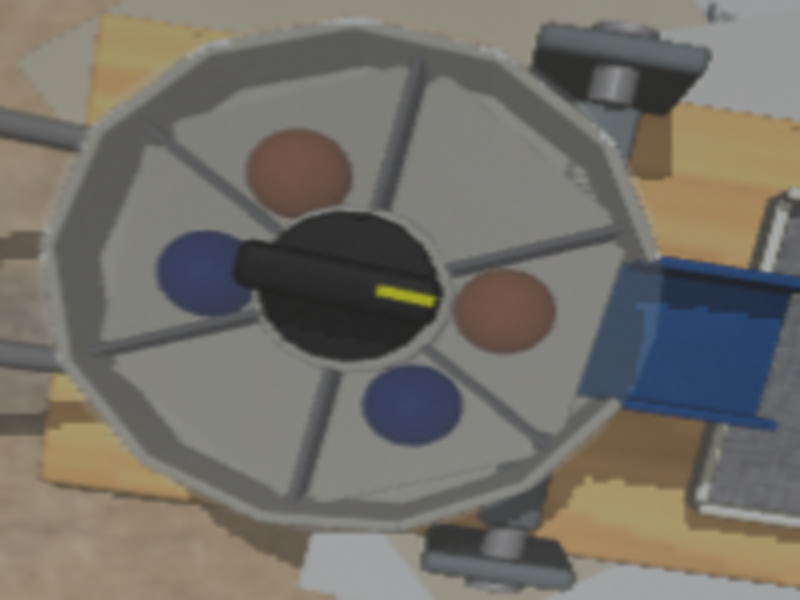

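```bash
python3 - <<'E'
from h import *
s=manip.snapshot('wrist');t=manip.snapshot('top')
print('disc',onz(s,287.5,120,.147),'bar',onz(s,285,119.4,.18))
b0=onz(s,200+240/4,30+262/3.16,.18);b1=onz(s,200+440/4,30+300/3.16,.18);print(b0,b1,np.linalg.norm(b1-b0),np.degrees(np.arctan2(*(b1-b0)[[1,0]])))
# drum rim from crop: left x=45, right 655?, top y=18, bottom 527
for p in [(45,270),(350,18),(350,527)]: print(onz(s,200+p[0]/4,30+p[1]/3.16,.14))
# top crop rim: circle left 162 right 440, top 118 bottom 385
L=lambda u,v:(165+u/5,195+v/5)
print('top rim',[onz(t,*L(*p),.137).round(4) for p in [(162,250),(440,250),(300,116),(300,386)]])
print('top knob',onz(t,*L(283,243),.18),onz(t,*L(318,248),.18),onz(t,*L(245,237),.18))
# dish edges
print('dish w',[onz(s,*p,z).round(4) for p,z in [((393,92),.046),((503,108),.062),((474,208),.062),((375,190),.046)]])
print('dish t',[onz(t,*L(*p),z).round(4) for p,z in [((527,198),.046),((730,228),.062),((695,422),.062),((492,395),.046)]])
print('hinge brackets',[onz(s,200+p[0]/4,30+p[1]/3.16,.08).round(4) for p in [(622,80),(500,545)]])
print('balls t',[onz(t,*L(*p),.11).round(4) for p in [(325,314),(232,242),(367,260),(275,190)]])
E
```

```text
disc [0.54152724 0.16468431 0.147     ] bar [0.54036646 0.16465651 0.18      ]
[0.54633579 0.18824125 0.18      ] [0.53522997 0.14086464 0.18      ] 0.04866089287611598 -103.19282019228251
[0.54689325 0.24573788 0.14      ]
[0.62234987 0.16332521 0.14      ]
[0.46014585 0.16712779 0.14      ]
top rim [array([0.5447, 0.2448, 0.137 ]), array([0.5418, 0.0724, 0.137 ]), array([0.6275, 0.1591, 0.137 ]), array([0.4585, 0.1595, 0.137 ])]
top knob [0.54324289 0.16292927 0.18      ] [0.53982998 0.14176462 0.18      ] [0.54729612 0.18589862 0.18      ]
dish w [array([0.5806, 0.0357, 0.046 ]), array([ 0.5598, -0.1008,  0.062 ]), array([ 0.4322, -0.0786,  0.062 ]), array([0.4547, 0.0538, 0.046 ])]
dish t [array([0.5846, 0.0245, 0.046 ]), array([ 0.5607, -0.1087,  0.062 ]), array([ 0.4347, -0.0838,  0.062 ]), array([0.4553, 0.0486, 0.046 ])]
hinge brackets [array([0.6166, 0.0885, 0.08  ]), array([0.4434, 0.1235, 0.08  ])]
balls t [array([0.5052, 0.1479, 0.11  ]), array([0.5519, 0.2063, 0.11  ]), array([0.539 , 0.1213, 0.11  ]), array([0.5846, 0.1792, 0.11  ])]
```

```bash
python3 - <<'E'
from h import *
print(go([.541,.165,.25],down(np.radians(-12))))
E
```

```text
(array([ 5.909, -1.217, -3.469]), array([-1.5658e+01,  2.0000e-03, -1.0000e-03]))
```

carry_out(
  commands=[
    [[0,-0.2,-1,-1.6,0,0,50],[0.5,-0.5,-2,-3.2,0,0,50],[1,-0.8,-3,-4.8,0,0,50],[1.5,-1.2,-3.5,-6.4,0,0,50],[2,-1.2,-3.5,-8,0,0,50]],
  ],
)

```text
t: 3.55
tcp_pos: [0.5436, 0.1659, 0.3467]
tool_rot: [0.665, 0.243, -0.664, 0.242]
force: [-0.9, 0.0, -0.7]
finger_gap: 0.584
```

carry_out(
  commands=[
    [[0.8,0,0,-1.6,0,0,50],[1.6,0,0,-3.2,0,0,50],[2.4,0,0,-4.8,0,0,50],[3.2,0,0,-6.4,0,0,50],[4,0,0,-7.6,0,0,50]],
  ],
)

```text
t: 4.05
tcp_pos: [0.5418, 0.1652, 0.247]
tool_rot: [0.549, 0.445, -0.549, 0.445]
force: [0.1, -0.4, -0.5]
finger_gap: 0.584
```

```bash
python3 - <<'E'
from h import *
a=snap('wrist','w3.png');print(yaw(),T()[1],go([.541,.165,.154],down(np.radians(-12))))
print(st()['finger_gap'])
E
```

```text
-11.835180491358157 [0.53950405 0.16486682 0.24357128] (array([ 3.582,  0.081, -0.025]), array([0.033, 0.025, 0.075]))
0.5789694379645413
```

View pics/w3.png

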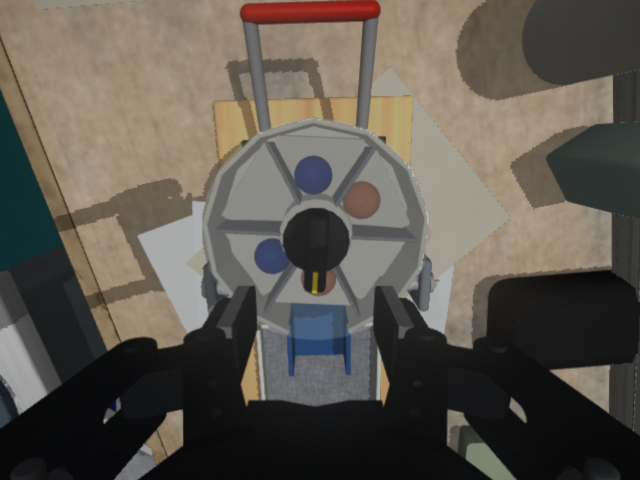

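carry_out(
  commands=[
    [[1,0,0,0,0,0,50],[2,0,0,0,0,0,50],[3,0,0,0,0,0,50],[3.55,0.03,0,0,0,0,50],[3.55,0.03,0,0,0,0,50]],
  ],
)

```text
t: 4.6
tcp_pos: [0.5412, 0.1651, 0.1574]
tool_rot: [-0.549, -0.444, 0.552, -0.443]
force: [-0.4, 0.2, 0.2]
finger_gap: 0.584
```

carry_out(
  commands=[
    [[0,0,0,0,0,0,8],[0,0,0,0,0,0,8],[0,0,0,0,0,0,8],[0,0,0,0,0,0,8],[0,0,0,0,0,0,8]],
  ],
  force=50,
)

```text
t: 5.1
tcp_pos: [0.5428, 0.166, 0.1605]
tool_rot: [0.55, 0.444, -0.549, 0.445]
force: [-1.1, -1.9, 5.8]
finger_gap: 0.152
```

```bash
python3 - <<'E'
from h import *
a=snap('wrist','w4.png');print(yaw(),T()[1]);s=st()
print(s['finger_gap']*85.4,s['force'],s['ft_torque'])
E
```

```text
-12.110744891056333 [0.54275422 0.16597904 0.16046163]
12.93444085850003 [-0.60174033 -2.0041885   6.38263912] [-0.33607084  0.32015229 -0.07953137]
```

View pics/w4.png

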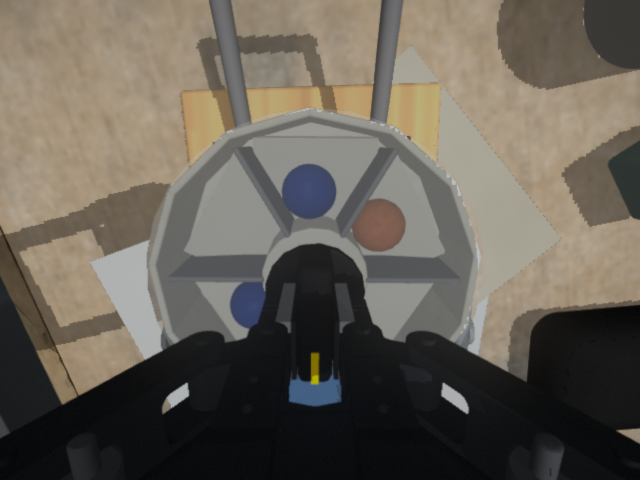

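carry_out(
  commands=[
    [[0,0,0,-1.2,0,0,8],[0,0,0,-2.4,0,0,8],[0,0,0,-3.6,0,0,8],[0,0,0,-4.8,0,0,8],[0,0,0,-6,0,0,8]],
  ],
)

```text
t: 5.65
tcp_pos: [0.5419, 0.166, 0.1605]
tool_rot: [0.415, 0.572, -0.415, 0.573]
force: [-2.6, -1.9, 8.0]
finger_gap: 0.149
```

carry_out(
  commands=[
    [[0,0,0,-1.2,0,0,8],[0,0,0,-2.4,0,0,8],[0,0,0,-3.6,0,0,8],[0,0,0,-4.8,0,0,8],[0,0,0,-6,0,0,8]],
  ],
)

```text
t: 6.15
tcp_pos: [0.5411, 0.1655, 0.1604]
tool_rot: [0.252, 0.661, -0.253, 0.66]
force: [-4.6, -3.6, 9.1]
finger_gap: 0.148
```

carry_out(
  commands=[
    [[0,0,0,0,0,0,8],[0,0,0,0,0,0,8],[0,0,0,0,0,0,45],[0,0,0,0,0,0,45],[0,0,0,0,0,0,45]],
  ],
)

```text
t: 6.65
tcp_pos: [0.5423, 0.1665, 0.159]
tool_rot: [0.254, 0.66, -0.254, 0.66]
force: [0.4, 0.4, 0.7]
finger_gap: 0.528
```

```bash
python3 - <<'E'
from h import *
print(yaw(),T()[1]);s=st()
print(s['finger_gap']*85.4,s['force'],s['ft_torque'],s['q'])
hx=np.array([.5715,.3130,.30]);print(go(hx,down(np.radians(78.7))))
E
```

```text
47.88380540261837 [0.54234823 0.1665018  0.15898157]
45.10649629153487 [0.39058697 0.38446047 0.72970618] [-0.05036797  0.02914727  0.01609401] [ 1.00781586e-01  5.44952404e-01  1.64938792e+00  3.76749531e-04
  9.46647438e-01 -7.35168501e-01]
(array([-5.638,  5.133, -3.064]), array([-6.163e+00,  4.000e-03, -7.000e-03]))
```

carry_out(
  commands=[
    [[-1,0,0,0,0,0,45],[-2,0,0,-1.5,0,0,45],[-3.5,1,-0.6,-3,0,0,45],[-5,2.4,-1.4,-4.6,0,0,45],[-5.6,4,-2.4,-6.15,0,0,45]],
  ],
)

```text
t: 7.15
tcp_pos: [0.5659, 0.2775, 0.3014]
tool_rot: [0.07, 0.702, -0.068, 0.706]
force: [1.6, -0.0, 0.1]
finger_gap: 0.53
```

```bash
python3 - <<'E'
from h import *
a=snap('wrist','w5.png');b=snap('top');cv2.imwrite('pics/t5.png',cv2.cvtColor(cv2.resize(b['image'][195:315,165:325],None,fx=4,fy=4,interpolation=cv2.INTER_CUBIC),cv2.COLOR_RGB2BGR))
print(yaw(),T()[1],go([.5715,.3130,.30],down(np.radians(78.7))))
E
```

```text
79.01779259185041 [0.56635095 0.28264096 0.3012716 ] (array([ 0.059,  1.231, -0.03 ]), array([ 0.063,  0.09 , -0.082]))
```

View pics/w5.png

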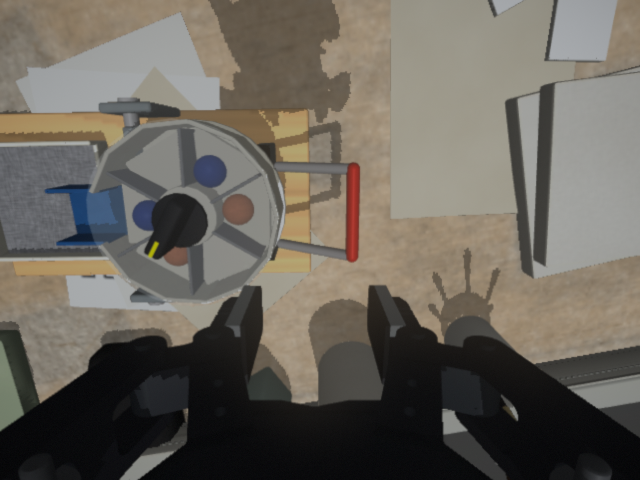

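View pics/t5.png

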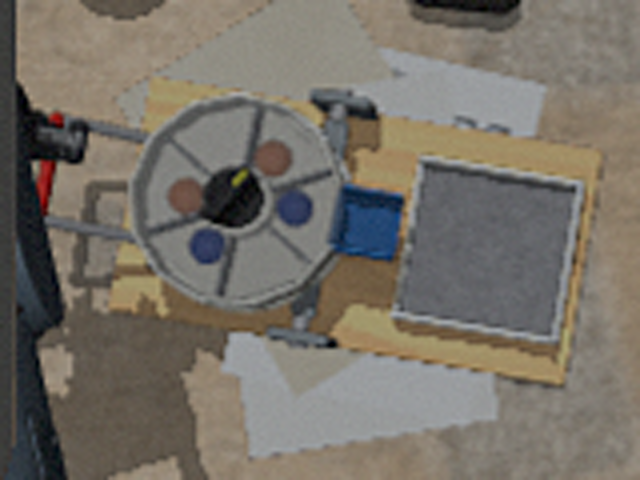

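```bash
python3 - <<'E'
from h import *
a=manip.snapshot('wrist')
print([onz(a,*p,.131).round(4) for p in [(353,167),(351.5,257),(352.5,212)]])
print('pot',onz(a,470,340,.1),onz(a,330,370,.1))
h=np.array([.5715,.3130]);print(go([*h,.115],down(np.radians(78.7))))
E
```

```text
[array([0.5276, 0.3266, 0.131 ]), array([0.6075, 0.3122, 0.131 ]), array([0.5662, 0.3199, 0.131 ])]
pot [0.73719483 0.4252114  0.1       ] [0.74451386 0.26906097 0.1       ]
(array([ 7.362,  1.342, -0.019]), array([ 0.027,  0.041, -0.026]))
```

carry_out(
  commands=[
    [[0.8,0.6,0,0,0,0,45],[1.6,1.3,0,0,0,0,45],[2.4,1.3,0,0,0,0,45],[2.4,1.3,0,0,0,0,45],[2.4,1.3,0,0,0,0,45]],
  ],
)

```text
t: 7.8
tcp_pos: [0.5698, 0.3076, 0.2366]
tool_rot: [0.07, 0.704, -0.071, 0.703]
force: [-0.4, -0.2, -0.3]
finger_gap: 0.524
```

```bash
python3 - <<'E'
from h import *
a=snap('wrist','w6.png')
h=cv2.cvtColor(cv2.imread('pics/w6.png'),cv2.COLOR_BGR2HSV)
m=((h[...,0]<6)|(h[...,0]>174))&(h[...,1]>180)&(h[...,2]>60)
n,l,stt,c=cv2.connectedComponentsWithStats(m.astype(np.uint8))
i=1+np.argmax(stt[1:,4]);print(stt[i],c[i]);print(onz(a,*c[i],.129))
ys,xs=np.where(l==i);r=cv2.minAreaRect(np.stack([xs,ys],1).astype(np.float32));print([onz(a,*p,.127).round(4) for p in cv2.boxPoints(r)])
print(T()[1],yaw())
E
```

```text
[ 314  179   14  114 1350] [320.67481481 235.7       ]
[0.56738382 0.31412532 0.129     ]
[array([0.527 , 0.3168, 0.127 ]), array([0.5285, 0.3256, 0.127 ]), array([0.6123, 0.3116, 0.127 ]), array([0.6106, 0.3019, 0.127 ])]
[0.57054198 0.30787659 0.23770723] 78.5585972134498
```

View pics/w6.png

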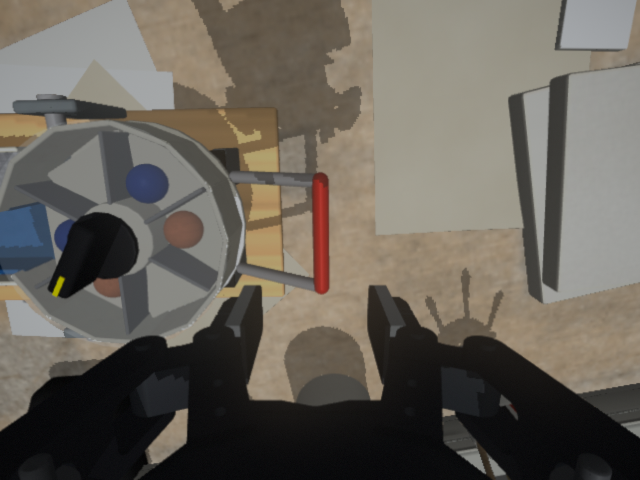

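carry_out(
  commands=[
    [[1.2,0.2,0,0,0,0,45],[2.4,0.2,0,0,0,0,45],[3.6,0.2,0,0,0,0,45],[4.7,0.2,0,0,0,0,45],[5.2,0.2,0,0,0,0,45]],
  ],
)

```text
t: 8.35
tcp_pos: [0.5708, 0.3127, 0.1063]
tool_rot: [0.07, 0.704, -0.071, 0.703]
force: [-1.2, -0.0, 0.5]
finger_gap: 0.526
```

carry_out(
  commands=[
    [[0,0,0,0,0,0,6],[0,0,0,0,0,0,6],[0,0,0,0,0,0,6],[0,0,0,0,0,0,6],[0,0,0,0,0,0,6]],
  ],
  force=40,
)

```text
t: 8.85
tcp_pos: [0.572, 0.3114, 0.1092]
tool_rot: [0.068, 0.703, -0.071, 0.704]
force: [-0.6, -6.4, -1.2]
finger_gap: 0.122
```

```bash
python3 - <<'E'
from h import *
s=st();M,p=T();print(p,yaw(),s['finger_gap']*85.4,s['force'])
# path about hinge: relative units
for th in (0,.1,.2,.3,.4,.5,.6,.66,.7):
    a=np.arctan2(.045,.210)+th;r=np.hypot(.045,.21)
    print(th,'up',round((r*np.sin(a)-.045)/.025,2),'y',round((r*np.cos(a)-.21)/.025,2))
E
```

```text
[0.57195825 0.31140668 0.10921297] 78.72648227188387 10.42232308232996 [-0.5827757  -6.35884478 -1.21083718]
0 up -0.0 y 0.0
0.1 up 0.83 y -0.22
0.2 up 1.63 y -0.53
0.3 up 2.4 y -0.91
0.4 up 3.13 y -1.36
0.5 up 3.81 y -1.89
0.6 up 4.43 y -2.48
0.66 up 4.77 y -2.87
0.7 up 4.99 y -3.13
```

carry_out(
  commands=[
    [[-0.4,-0.1,0,0,0,0,6],[-0.83,-0.22,0,0,0,0,6],[-1.25,-0.37,0,0,0,0,6],[-1.63,-0.53,0,0,0,0,6],[-2.02,-0.72,0,0,0,0,6]],
  ],
)

```text
t: 9.35
tcp_pos: [0.5688, 0.2948, 0.1594]
tool_rot: [0.07, 0.703, -0.07, 0.705]
force: [1.9, -4.3, -7.0]
finger_gap: 0.124
```

carry_out(
  commands=[
    [[-0.38,-0.19,0,0,0,0,6],[-0.75,-0.41,0,0,0,0,6],[-1.1,-0.64,0,0,0,0,6],[-1.45,-0.9,0,0,0,0,6],[-1.79,-1.17,0,0,0,0,6]],
  ],
)

```text
t: 9.85
tcp_pos: [0.5637, 0.267, 0.2044]
tool_rot: [0.07, 0.702, -0.07, 0.705]
force: [4.4, -3.3, -6.1]
finger_gap: 0.123
```

carry_out(
  commands=[
    [[-0.3,-0.27,0,0,0,0,6],[-0.6,-0.57,0,0,0,0,6],[-0.8,-0.8,0,0,0,0,6],[-1.07,-1.1,0,0,0,0,6],[-1.07,-1.1,0,0,0,0,6]],
  ],
)

```text
t: 10.35
tcp_pos: [0.5589, 0.2407, 0.2323]
tool_rot: [0.071, 0.701, -0.069, 0.706]
force: [5.5, 0.4, -0.8]
finger_gap: 0.121
```

```bash
python3 - <<'E'
from h import *
s=st();M,p=T();print(p,yaw(),s['finger_gap']*85.4,s['force'])
b=snap('top');cv2.imwrite('pics/t7.png',cv2.cvtColor(cv2.resize(b['image'][195:315,165:325],None,fx=4,fy=4,interpolation=cv2.INTER_CUBIC),cv2.COLOR_RGB2BGR))
E
```

```text
[0.5588902  0.24067331 0.23229536] 78.59112924252742 10.306383909579521 [ 5.50007965  0.40415419 -0.7930298 ]
```

View pics/t7.png

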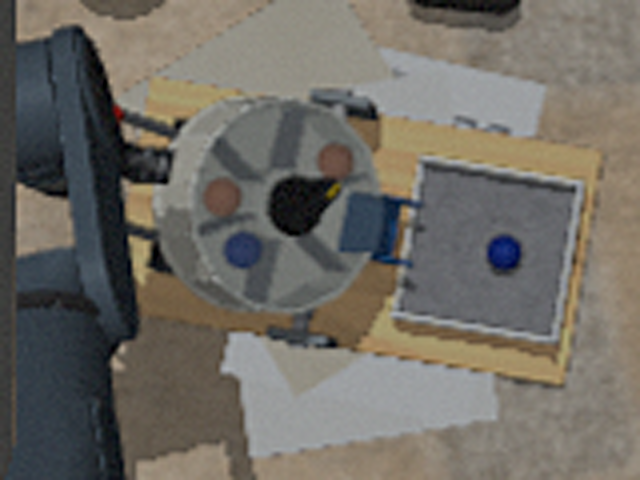

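carry_out(
  commands=[
    [[0.3,0.3,0,0,0,0,6],[0.6,0.6,0,0,0,0,6],[1.07,1.1,0,0,0,0,6],[1.5,1.45,0,0,0,0,6],[1.97,1.77,0,0,0,0,6]],
  ],
)

```text
t: 10.9
tcp_pos: [0.5668, 0.2849, 0.1799]
tool_rot: [0.07, 0.702, -0.07, 0.705]
force: [6.5, 3.5, -1.2]
finger_gap: 0.123
```

carry_out(
  commands=[
    [[0.5,0.32,0,0,0,0,6],[1,0.55,0,0,0,0,6],[1.5,0.78,0,0,0,0,6],[2,0.96,0,0,0,0,6],[2.45,1.12,0,0,0,0,6]],
  ],
)

```text
t: 11.4
tcp_pos: [0.5713, 0.3107, 0.1174]
tool_rot: [0.068, 0.703, -0.07, 0.704]
force: [5.8, -7.2, -3.0]
finger_gap: 0.124
```

carry_out(
  commands=[
    [[0.3,0.06,0,0,0,0,6],[0.44,0.1,0,0,0,0,6],[0.44,0.1,0,0,0,0,6],[0.44,0.1,0,0,0,0,6],[0.44,0.1,0,0,0,0,6]],
  ],
)

```text
t: 11.9
tcp_pos: [0.5714, 0.3116, 0.1133]
tool_rot: [0.068, 0.703, -0.071, 0.704]
force: [-4.7, -11.2, 27.5]
finger_gap: 0.118
```

carry_out(
  commands=[
    [[0,0,0,0,0,0,45],[0,0,0,0,0,0,45],[0,0,0,0,0,0,45],[-1,0,0,0,0,0,45],[-2,0,0,0,0,0,45]],
  ],
)

```text
t: 12.4
tcp_pos: [0.5693, 0.3138, 0.1561]
tool_rot: [0.069, 0.706, -0.071, 0.701]
force: [0.1, 0.2, 0.2]
finger_gap: 0.526
```

```bash
python3 - <<'E'
from h import *
s=st();M,p=T();print(p,yaw(),s['finger_gap']*85.4,s['force'])
b=snap('top');cv2.imwrite('pics/t8.png',cv2.cvtColor(cv2.resize(b['image'][195:315,165:325],None,fx=4,fy=4,interpolation=cv2.INTER_CUBIC),cv2.COLOR_RGB2BGR))
h=cv2.cvtColor(b['image'],cv2.COLOR_RGB2HSV)
m=(h[...,0]>105)&(h[...,0]<135)&(h[...,1]>100);m[:, :275]=0;m[:, 310:]=0;m[:235]=0;m[285:]=0
n,l,stt,c=cv2.connectedComponentsWithStats(m.astype(np.uint8));print(stt[1:],c[1:],[onz(b,*x,.0335).round(4) for x in c[1:]])
psi=np.radians(-11.3);d=np.array([np.sin(-psi),np.cos(psi)]);print('dish pred',np.array([.541,.165])-.195*d)
for y in (78.7,0,-12): print(go([.505,-.026,.30],down(np.radians(y))))
E
```

```text
[0.56925193 0.31376982 0.15610222] 78.65416933838264 44.961391217645414 [0.07906314 0.21916393 0.22620576]
[[283 253   8   9  58]] [[286.5        257.13793103]] [array([ 0.5103, -0.0269,  0.0335])]
dish pred [ 0.5027905  -0.02621986]
(array([ -5.569, -13.89 ,   0.053]), array([-0.007,  0.031, -0.025]))
(array([ -5.569, -13.89 ,   0.053]), array([ 1.5733e+01,  9.0000e-03, -4.2000e-02]))
(array([ -5.569, -13.89 ,   0.053]), array([ 1.8133e+01,  5.0000e-03, -4.4000e-02]))
```

View pics/t8.png

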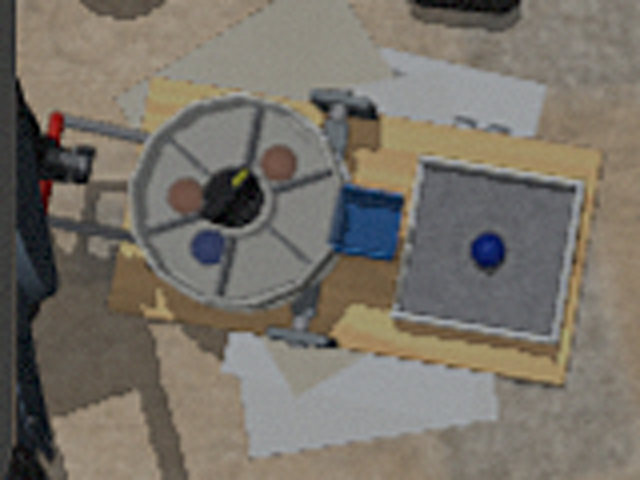

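carry_out(
  commands=[
    [[-1.5,0,0,0,0,0,45],[-3,-1,0,1.6,0,0,45],[-4.5,-2.5,0,3.2,0,0,45],[-5.5,-4,0,4.8,0,0,45],[-5.5,-6,0,6.4,0,0,45]],
  ],
)

```text
t: 12.95
tcp_pos: [0.5437, 0.1671, 0.299]
tool_rot: [0.264, 0.654, -0.261, 0.659]
force: [1.7, -1.0, 0.1]
finger_gap: 0.527
```

```bash
python3 - <<'E'
from h import *
print(go([.505,-.026,.25],down(np.radians(-12))),T()[1])
E
```

```text
(array([ 1.936, -6.678,  4.192]), array([ 1.1692e+01,  9.0000e-03, -9.4000e-02])) [0.54365873 0.16714611 0.29900005]
```

carry_out(
  commands=[
    [[0,-1.4,0.9,1.6,0,0,45],[0,-2.8,1.8,3.2,0,0,45],[0,-4.2,2.7,4.8,0,0,45],[0,-5.5,3.5,6.4,0,0,45],[0.5,-6.5,4.1,8,0,0,45]],
  ],
)

```text
t: 13.45
tcp_pos: [0.5048, -0.0235, 0.2833]
tool_rot: [0.472, 0.526, -0.472, 0.527]
force: [0.6, 0.3, -0.3]
finger_gap: 0.529
```

carry_out(
  commands=[
    [[0.5,0,0,1.6,0,0,45],[1,0,0,3.2,0,0,45],[1.5,0,0,3.7,0,0,45],[1.5,0,0,3.7,0,0,45],[1.5,0,0,3.7,0,0,45]],
  ],
)

```text
t: 13.95
tcp_pos: [0.5044, -0.0214, 0.245]
tool_rot: [-0.548, -0.447, 0.549, -0.445]
force: [-0.2, -0.1, 0.3]
finger_gap: 0.525
```

```bash
cat >> h.py <<'E'
def blues(a,zc=.0335,lo=60):
    h=cv2.cvtColor(a['image'],cv2.COLOR_RGB2HSV)
    m=((h[...,0]>100)&(h[...,0]<135)&(h[...,1]>120)&(h[...,2]>25)).astype(np.uint8)
    n,l,stt,c=cv2.connectedComponentsWithStats(cv2.morphologyEx(m,cv2.MORPH_CLOSE,np.ones((5,5))))
    for i in range(1,n):
        if stt[i,4]>lo: 
            (u,v),r=cv2.minEnclosingCircle(np.argwhere(l==i)[:,::-1].astype(np.float32));print(stt[i],(round(u,1),round(v,1)),round(r,1),onz(a,u,v,zc).round(4),'centroid',onz(a,*c[i],zc).round(4))
E
python3 - <<'E'
from h import *
a=snap('wrist','w9.png');blues(a);print(T()[1],yaw())
E
```

```text
[ 279   77   77   70 4780] (318.3, 111.3) 50.2 [0.5252 0.0724 0.0335] centroid [0.5233 0.0718 0.0335]
[306 203  27  28 594] (319.0, 216.2) 13.8 [ 0.506  -0.0254  0.0335] centroid [ 0.5062 -0.0253  0.0335]
[  59  313   48   48 1072] (82.5, 336.5) 31.2 [ 0.2205 -0.1058  0.0335] centroid [ 0.221  -0.1056  0.0335]
[   0  359   85   58 2346] (42.0, 394.0) 47.4 [ 0.1442 -0.1681  0.0335] centroid [ 0.1377 -0.1591  0.0335]
[ 0.50485063 -0.02159579  0.24550679] -11.791032778978266
```

View pics/w9.png

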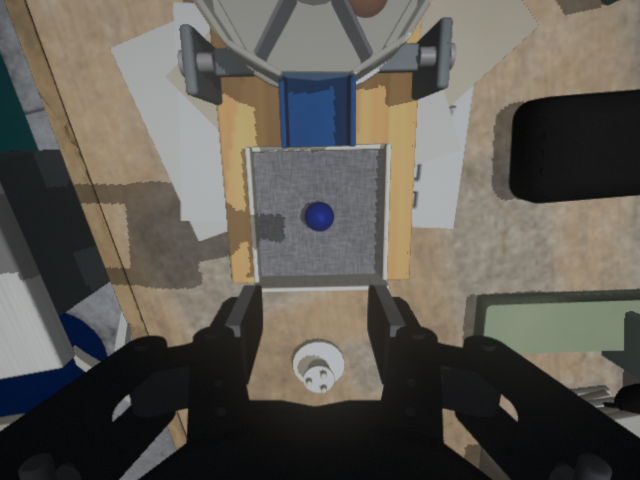

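```bash
python3 - <<'E'
from h import *
print(go([.5055,-.0255,.09],down(np.radians(-12))))
E
```

```text
(array([6.22 , 0.061, 0.149]), array([ 0.042, -0.002,  0.006]))
```

carry_out(
  commands=[
    [[1.2,0.05,0.15,0,0,0,45],[2.4,0.05,0.15,0,0,0,45],[3.6,0.05,0.15,0,0,0,45],[5,0.05,0.15,0,0,0,45],[6.2,0.05,0.15,0,0,0,45]],
  ],
)

```text
t: 14.5
tcp_pos: [0.5059, -0.0258, 0.0899]
tool_rot: [0.549, 0.446, -0.548, 0.446]
force: [0.1, 0.3, 0.7]
finger_gap: 0.53
```

carry_out(
  commands=[
    [[0,0,0,0,0,0,45],[0,0,0,0,0,0,45],[0,0,0,0,0,0,45],[0,0,0,0,0,0,45],[0,0,0,0,0,0,45]],
  ],
)

```text
t: 15.0
tcp_pos: [0.5061, -0.0261, 0.092]
tool_rot: [0.55, 0.445, -0.548, 0.447]
force: [0.6, -0.8, 0.1]
finger_gap: 0.529
```

```bash
python3 - <<'E'
from h import *
a=snap('wrist','w10.png');blues(a);print(T()[1],yaw())
print(go([.506,-.0255,.022],down(np.radians(-12))))
E
```

```text
[  213     0   194   143 24030] (309.5, 64.5) 116.1 [0.5242 0.0796 0.0335] centroid [0.5244 0.0792 0.0335]
[ 293  238   48   49 1845] (316.7, 261.9) 24.4 [ 0.5062 -0.0255  0.0335] centroid [ 0.5061 -0.0254  0.0335]
[  0 368  27  63 801] (0.0, 399.0) 31.0 [ 0.2791 -0.0772  0.0335] centroid [ 0.2826 -0.0819  0.0335]
[ 0.50584233 -0.02599978  0.09173505] -11.857823164294032
(array([ 2.789, -0.004, -0.021]), array([ 0.028,  0.001, -0.027]))
```

View pics/w10.png

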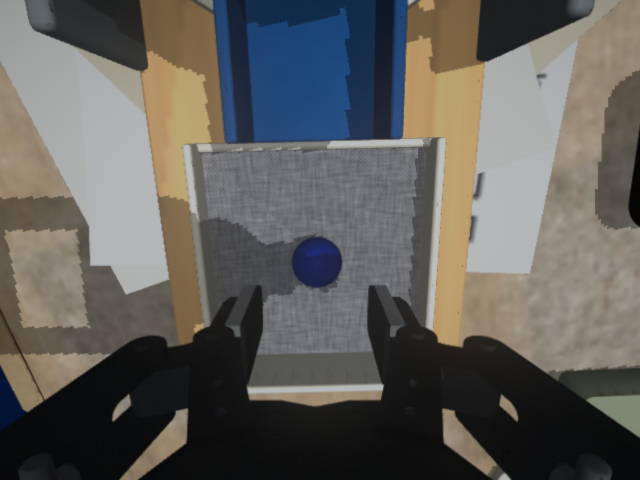

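carry_out(
  commands=[
    [[0.8,0,0,0,0,0,45],[1.6,0,0,0,0,0,45],[2.3,0,0,0,0,0,45],[2.75,0,0,0,0,0,45],[2.75,0,0,0,0,0,45]],
  ],
)

```text
t: 15.55
tcp_pos: [0.5053, -0.0259, 0.0216]
tool_rot: [-0.549, -0.446, 0.549, -0.445]
force: [-0.0, -0.2, -0.5]
finger_gap: 0.526
```

carry_out(
  commands=[
    [[0,0,0,0,0,0,22],[0,0,0,0,0,0,22],[0,0,0,0,0,0,22],[0,0,0,0,0,0,22],[0,0,0,0,0,0,22]],
  ],
  force=25,
)

```text
t: 16.05
tcp_pos: [0.5056, -0.026, 0.0222]
tool_rot: [0.549, 0.445, -0.549, 0.446]
force: [1.3, -1.2, 2.1]
finger_gap: 0.328
```

```bash
python3 - <<'E'
from h import *
a=snap('wrist','w11.png');blues(a);s=st();print(T()[1],yaw(),s['finger_gap']*85.4,s['force'])
E
```

```text
[   47     0   530   147 70276] (311.5, 25.8) 265.8 [0.5249 0.0778 0.0335] centroid [0.5224 0.0654 0.0335]
[ 279  283   72   74 4222] (314.4, 319.0) 37.0 [ 0.5043 -0.0254  0.0335] centroid [ 0.5044 -0.0254  0.0335]
[ 0.50562947 -0.02597575  0.02216994] -11.864637676975379 28.268353077533135 [ 0.93681685 -1.08081712  3.11775986]
```

View pics/w11.png

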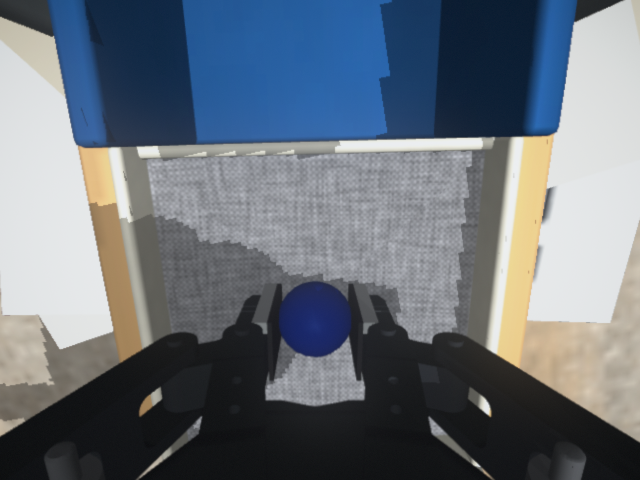

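carry_out(
  commands=[
    [[-0.5,0,0,0,0,0,22],[-1.5,0,0,0,0,0,22],[-3,0,0,0,0,0,22],[-5,0,0,0,0,0,22],[-7,0,0,0,0,0,22]],
  ],
)

```text
t: 16.6
tcp_pos: [0.5039, -0.0255, 0.1987]
tool_rot: [-0.549, -0.446, 0.549, -0.445]
force: [0.5, -0.0, -0.3]
finger_gap: 0.332
```

carry_out(
  commands=[
    [[0,0,0,0,0,0,22],[0,0,0,0,0,0,22],[0,0,0,0,0,0,22],[0,0,0,0,0,0,22],[0,0,0,0,0,0,22]],
  ],
)

```text
t: 17.1
tcp_pos: [0.5042, -0.0256, 0.1954]
tool_rot: [-0.548, -0.447, 0.55, -0.445]
force: [-0.3, -0.1, -0.1]
finger_gap: 0.332
```

```bash
python3 - <<'E'
from h import *
a=snap('wrist','w12.png');s=st();print(T()[1],yaw(),s['finger_gap']*85.4,s['force'])
b=snap('top','t12.png');cv2.imwrite('pics/t12c.png',cv2.cvtColor(cv2.resize(b['image'][170:330,280:440],None,fx=3.75,fy=3.75,interpolation=cv2.INTER_CUBIC),cv2.COLOR_RGB2BGR))
E
```

```text
[ 0.50439554 -0.02569627  0.19551933] -11.86985471836171 28.081239511081964 [0.29066454 0.39260368 0.68438294]
```

View pics/w12.png

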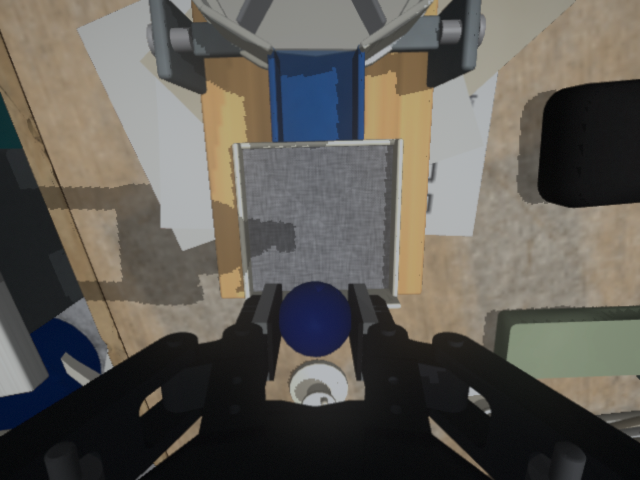

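View pics/t12c.png

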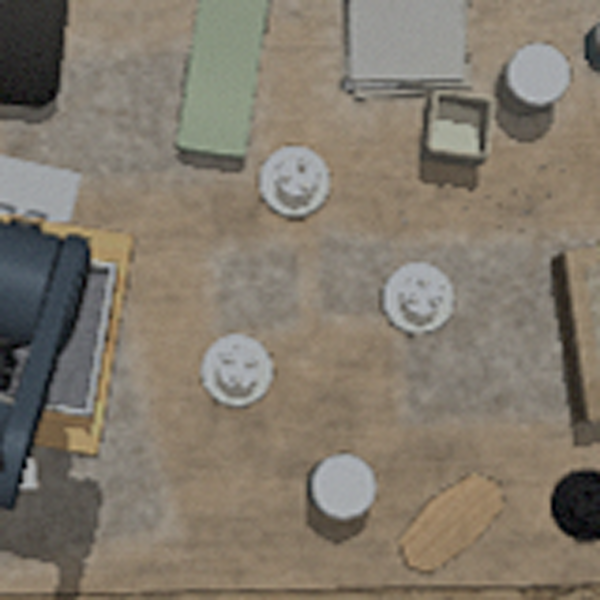

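```bash
python3 - <<'E'
from h import *
print(go([.40,-.22,.20],down(np.radians(-90))))
E
```

```text
(array([-0.166, -2.497,  8.465]), array([15.626,  0.018,  0.026]))
```

carry_out(
  commands=[
    [[0,-0.5,1.6,1.6,0,0,22],[0,-1,3.2,3.2,0,0,22],[0,-1.5,5,4.8,0,0,22],[0,-2,6.8,6.4,0,0,22],[0,-2.5,8.4,8,0,0,22]],
  ],
)

```text
t: 17.7
tcp_pos: [0.3999, -0.2202, 0.1965]
tool_rot: [-0.669, -0.229, 0.669, -0.229]
force: [1.7, -0.2, -0.1]
finger_gap: 0.332
```

carry_out(
  commands=[
    [[0,0,0,1.6,0,0,22],[0,0,0,3.2,0,0,22],[0,0,0,4.8,0,0,22],[0,0,0,6.4,0,0,22],[0,0,0,7.6,0,0,22]],
  ],
)

```text
t: 18.2
tcp_pos: [0.4006, -0.2185, 0.1964]
tool_rot: [-0.707, 0.001, 0.707, 0.001]
force: [-1.0, -0.0, -0.6]
finger_gap: 0.328
```

carry_out(
  commands=[
    [[0,0,0,0,0,0,22],[0,0,0,0,0,0,22],[0,0,0,0,0,0,22],[0,0,0,0,0,0,22],[0,0,0,0,0,0,22]],
  ],
)

```text
t: 18.7
tcp_pos: [0.4008, -0.2185, 0.1968]
tool_rot: [-0.707, -0.001, 0.707, -0.001]
force: [-0.0, -0.1, -0.7]
finger_gap: 0.332
```

```bash
python3 - <<'E'
from h import *
a=snap('wrist','w13.png');s=st();print(T()[1],yaw(),s['finger_gap']*85.4,s['force'])
E
```

```text
[ 0.40085487 -0.21849502  0.19684089] -89.83969144463201 28.21873955402555 [-0.22545102  0.30409978 -0.12797449]
```

View pics/w13.png

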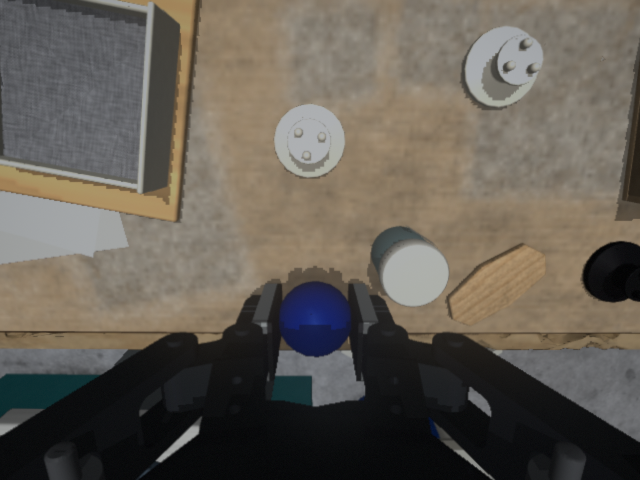

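```bash
python3 - <<'E'
from h import *
a=manip.snapshot('wrist')
def stilt(pr,foot):
    P=np.array([onz(a,*p,.0440) for p in pr]);c=P.mean(0)
    # circumcentre
    A=2*(P[1:,:2]-P[0,:2]);b=(P[1:,:2]**2).sum(1)-(P[0,:2]**2).sum();cc=np.linalg.solve(A,b)
    print('prong mean',c.round(4),'cc',cc.round(4),'r',np.linalg.norm(P[:,:2]-cc,axis=1).round(4),'foot',onz(a,*foot,.006).round(4))
stilt([(298,132),(321.5,137),(306,155.5)],(309.5,141))
stilt([(526.5,44),(535.5,69),(509,66.5)],(501,67))
cv2.imwrite('pics/z13.png',cv2.cvtColor(cv2.resize(a['image'][90:200,250:370],None,fx=5,fy=5,interpolation=cv2.INTER_CUBIC),cv2.COLOR_RGB2BGR))
blues(a,.208)
E
```

```text
prong mean [ 0.4668 -0.2114  0.044 ] cc [ 0.4668 -0.2113] r [0.0109 0.0109 0.0109] foot [ 0.4672 -0.2116  0.006 ]
prong mean [ 0.5272 -0.3734  0.044 ] cc [ 0.5267 -0.3735] r [0.0114 0.0114 0.0114] foot [ 0.5292 -0.375   0.006 ]
[ 279  285   72   71 4036] (314.8, 319.5) 36.4 [ 0.3982 -0.2168  0.208 ] centroid [ 0.3979 -0.2168  0.208 ]
[428 417  11  22 107] (432.5, 427.5) 11.4 [ 0.3451 -0.2695  0.208 ] centroid [ 0.3448 -0.2696  0.208 ]
```

View pics/z13.png

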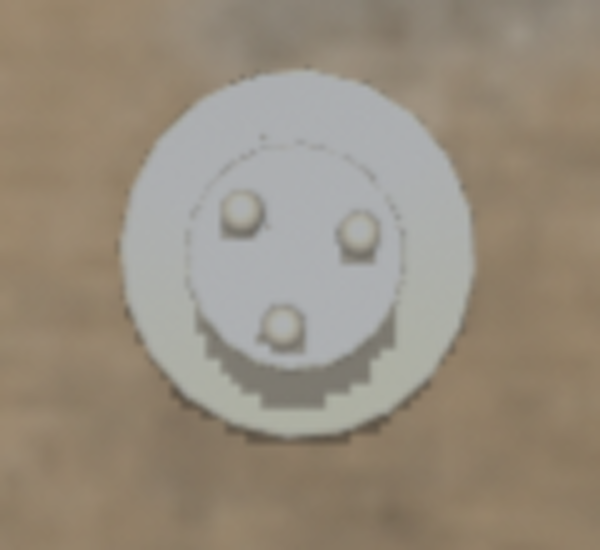

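carry_out(
  commands=[
    [[0,-0.1,-1,0,0,0,22],[0.5,-0.25,-2,0,0,0,22],[2,-0.25,-2.7,0,0,0,22],[3.5,-0.25,-2.7,0,0,0,22],[4.6,-0.25,-2.7,0,0,0,22]],
  ],
)

```text
t: 19.3
tcp_pos: [0.4685, -0.2117, 0.08]
tool_rot: [-0.707, -0.001, 0.707, -0.001]
force: [-0.6, -0.3, 0.5]
finger_gap: 0.327
```

carry_out(
  commands=[
    [[0,0,0,0,0,0,22],[0,0,0,0,0,0,22],[0,0,0,0,0,0,22],[0,0,0,0,0,0,22],[0,0,0,0,0,0,22]],
  ],
)

```text
t: 19.8
tcp_pos: [0.469, -0.2127, 0.0832]
tool_rot: [0.708, 0.0, -0.706, 0.001]
force: [0.4, -0.0, -0.2]
finger_gap: 0.328
```

```bash
python3 - <<'E'
from h import *
a=snap('wrist','w14.png');s=st();print(T()[1],yaw(),s['finger_gap']*85.4,s['force']);blues(a,T()[1][2]+.0113)
E
```

```text
[ 0.46887485 -0.21255685  0.08302352] -89.86907138848176 27.862154390019292 [-0.14454818  0.10336136 -1.07460649]
[ 279  287   72   70 3904] (314.6, 320.1) 36.3 [ 0.466  -0.2109  0.0943] centroid [ 0.4655 -0.2109  0.0943]
```

View pics/w14.png

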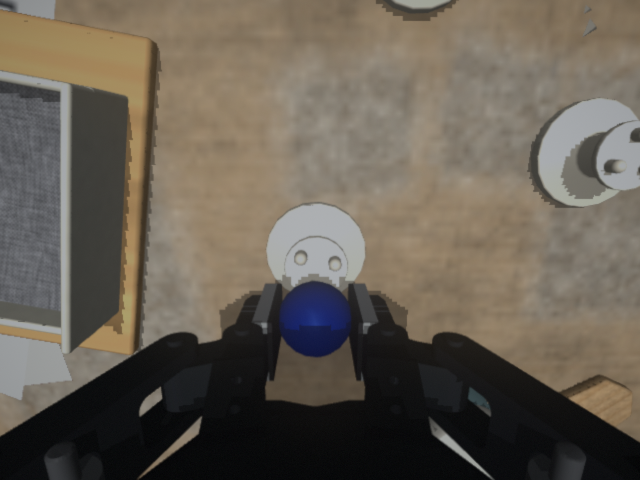

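```bash
python3 - <<'E'
from h import *
a=manip.snapshot('wrist')
P=[onz(a,301,257,.044),onz(a,335,263.5,.044)];print(P,np.linalg.norm(P[0]-P[1]),onz(a,316,250,.006))
d=P[1]-P[0];d=d/np.linalg.norm(d);n=np.array([-d[1],d[0],0])
m=(P[0]+P[1])/2
for k in (1,-1): print(m+k*n*.0055)
E
```

```text
[array([ 0.47615987, -0.20353004,  0.044     ]), array([ 0.47258173, -0.22164176,  0.044     ])] 0.018461785555779108 [ 0.46841392 -0.21167264  0.006     ]
[ 0.47976651 -0.21365188  0.044     ]
[ 0.46897509 -0.21151993  0.044     ]
```

carry_out(
  commands=[
    [[0,0.02,-0.08,0,0,0,22],[0.4,0.02,-0.08,0,0,0,22],[0.8,0.02,-0.08,0,0,0,22],[1.2,0.02,-0.08,0,0,0,22],[1.4,0.02,-0.08,0,0,0,22]],
  ],
)

```text
t: 20.4
tcp_pos: [0.4695, -0.2121, 0.0452]
tool_rot: [-0.706, -0.001, 0.708, -0.0]
force: [0.6, -0.3, 0.0]
finger_gap: 0.333
```

carry_out(
  commands=[
    [[0.08,0,0,0,0,0,22],[0.08,0,0,0,0,0,22],[0.08,0,0,0,0,0,22],[0.08,0,0,0,0,0,22],[0.08,0,0,0,0,0,22]],
  ],
)

```text
t: 20.9
tcp_pos: [0.4705, -0.2125, 0.0451]
tool_rot: [0.707, 0.001, -0.707, 0.001]
force: [-0.3, 0.3, -0.3]
finger_gap: 0.333
```

```bash
python3 - <<'E'
from h import *
a=snap('wrist','w15.png');s=st();print(T()[1],yaw(),s['finger_gap']*85.4,s['force']);blues(a,T()[1][2]+.0113)
E
```

```text
[ 0.47046036 -0.21249893  0.04503645] -89.8615236709302 27.825121150226646 [ 1.16323312  0.21334302 -0.59446726]
[ 279  288   72   69 3887] (314.6, 320.3) 36.3 [ 0.4675 -0.2108  0.0563] centroid [ 0.4671 -0.2108  0.0563]
```

View pics/w15.png

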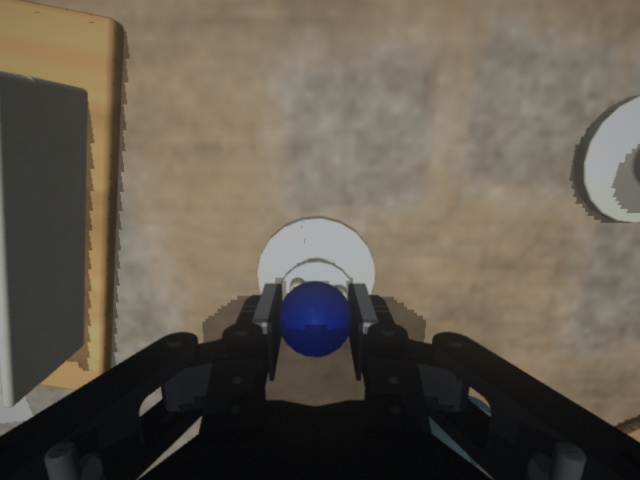

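```bash
python3 - <<'E'
from h import *
a=manip.snapshot('wrist')
for z in (.0,.004,.008): print(z,onz(a,316,216.5,z)-[.032,0,0],onz(a,257.5,268,z),onz(a,375.5,268,z))
for z in (.036,): print('head top',onz(a,316,259,z)-[.018,0,0])
cv2.imwrite('pics/z15.png',cv2.cvtColor(cv2.resize(a['image'][200:360,240:400],None,fx=4,fy=4,interpolation=cv2.INTER_CUBIC),cv2.COLOR_RGB2BGR))
E
```

```text
0.0 [ 0.46639372 -0.21132892  0.        ] [ 0.4692148  -0.17909869  0.        ] [ 0.46949332 -0.24438711  0.        ]
0.004 [ 0.46722895 -0.21131476  0.004     ] [ 0.47067504 -0.1797749   0.004     ] [ 0.4709476  -0.24366484  0.004     ]
0.008 [ 0.46806418 -0.2113006   0.008     ] [ 0.47213528 -0.18045111  0.008     ] [ 0.47240187 -0.24294258  0.008     ]
head top [ 0.46870676 -0.21129543  0.036     ]
```

View pics/z15.png

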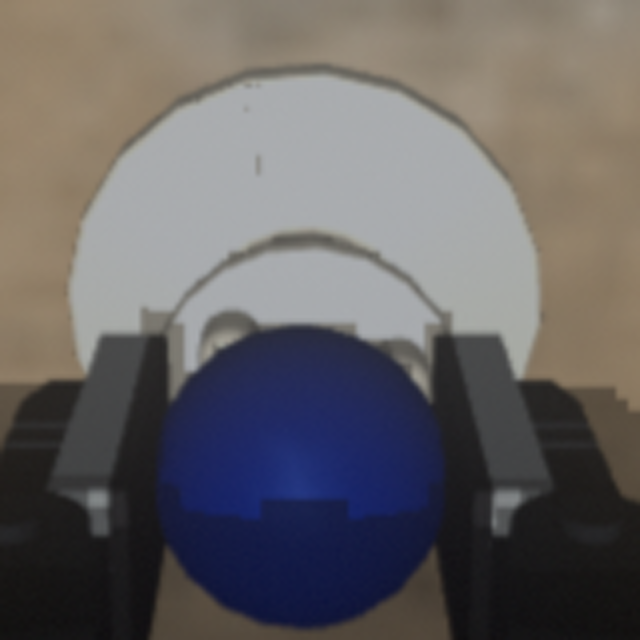

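carry_out(
  commands=[
    [[0.05,0,0,0,0,0,22],[0.05,0,0,0,0,0,22],[0.05,0,0,0,0,0,30],[0.05,0,0,0,0,0,33],[0.05,0,0,0,0,0,40]],
  ],
)

```text
t: 21.5
tcp_pos: [0.4702, -0.2124, 0.0434]
tool_rot: [-0.707, -0.001, 0.707, -0.001]
force: [-0.3, -0.5, -0.1]
finger_gap: 0.465
```

carry_out(
  commands=[
    [[0,0,0,0,0,0,45],[-0.5,0,0,0,0,0,45],[-1.2,0,0,0,0,0,45],[-2.2,0,0,0,0,0,45],[-4,0,0,0,0,0,45]],
  ],
)

```text
t: 22.0
tcp_pos: [0.4687, -0.2115, 0.1433]
tool_rot: [-0.706, -0.002, 0.709, 0.0]
force: [-0.2, -0.7, -0.0]
finger_gap: 0.528
```

carry_out(
  commands=[
    [[-1,0,1,0,0,0,45],[-1.5,0,2,0,0,0,45],[-1.5,0,2,0,0,0,45],[-1.5,0,2,0,0,0,45],[-1.5,0,2,0,0,0,45]],
  ],
)

```text
t: 22.5
tcp_pos: [0.421, -0.213, 0.181]
tool_rot: [0.707, 0.001, -0.707, 0.001]
force: [-0.0, -0.9, -0.6]
finger_gap: 0.527
```

```bash
python3 - <<'E'
from h import *
a=snap('wrist','w16.png');s=st();print(T()[1],yaw(),s['force']);blues(a,.0559)
b=snap('top');blues(b,.0559,20)
cv2.imwrite('pics/t16.png',cv2.cvtColor(cv2.resize(b['image'][170:330,280:440],None,fx=3.75,fy=3.75,interpolation=cv2.INTER_CUBIC),cv2.COLOR_RGB2BGR))
E
```

```text
[ 0.42098006 -0.21281718  0.18068317] -89.85144755837388 [ 0.4984481  -0.34129408 -0.46418878]
[299 152  32  33 807] (314.9, 167.8) 16.3 [ 0.4686 -0.2111  0.0559] centroid [ 0.4687 -0.211   0.0559]
[248 241  18  19 246] (256.5, 250.0) 10.5 [0.5335 0.0696 0.0559] centroid [0.532  0.0698 0.0559]
[214 253   7   8  40] (216.7, 256.6) 3.7 [0.5143 0.199  0.0559] centroid [0.5144 0.1991 0.0559]
[376 473  10   7  40] (380.5, 476.7) 5.1 [-0.1861 -0.3138  0.0559] centroid [-0.1873 -0.3173  0.0559]
```

View pics/w16.png

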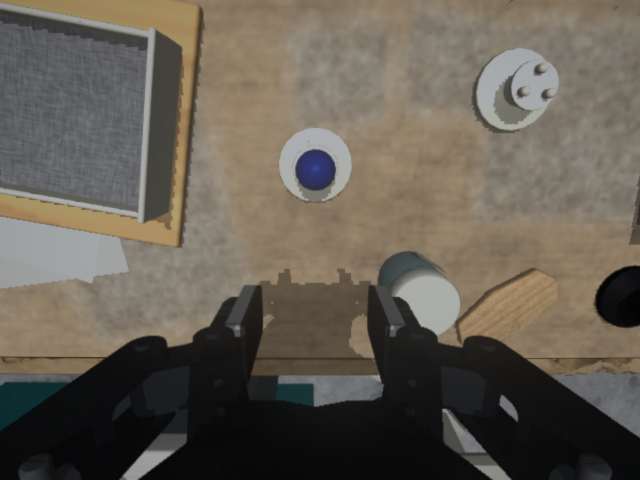

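View pics/t16.png

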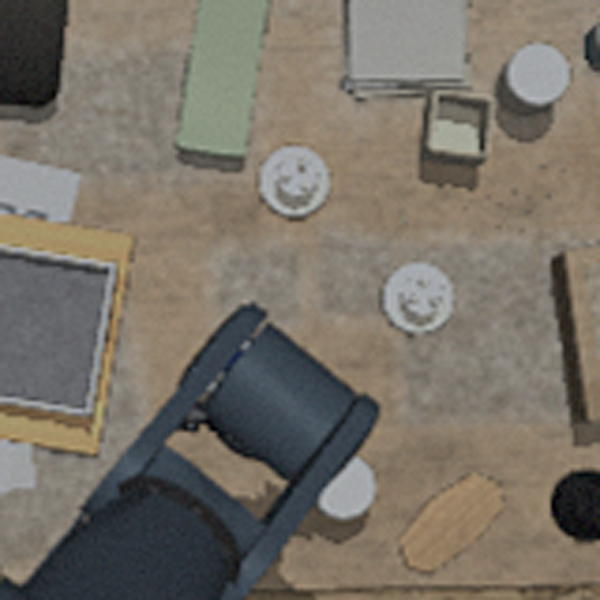

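```bash
python3 - <<'E'
from h import *
print(go([.5423,.1662,.26],down(np.radians(-132))),st()['q'])
E
```

```text
(array([ -3.173, -15.146,  -4.896]), array([8.432e+00, 6.000e-03, 4.000e-03])) [-7.05678459e-01  4.02181309e-01  1.86181501e+00  1.76948046e-04
  8.78200986e-01  8.62245485e-01]
```

carry_out(
  commands=[
    [[-1.2,-0.8,-0.3,0.8,0,0,50],[-2.4,-2,-0.8,1.6,0,0,50],[-3.2,-3.6,-1.3,2.4,0,0,50],[-3.2,-5.4,-1.9,3.2,0,0,50],[-3.2,-7.2,-2.5,4.2,0,0,50]],
  ],
)

```text
t: 23.1
tcp_pos: [0.4837, -0.031, 0.2614]
tool_rot: [0.696, -0.129, -0.695, -0.129]
force: [0.7, -0.7, 0.3]
finger_gap: 0.584
```

```bash
python3 - <<'E'
from h import *
print(go([.5423,.1662,.26],down(np.radians(-132))),T()[1])
E
```

```text
(array([ 0.057, -8.204,  0.65 ]), array([ 4.183, -0.015,  0.005])) [ 0.48367391 -0.03100587  0.26141264]
```

carry_out(
  commands=[
    [[0,-1.8,0.15,1,0,0,50],[0,-3.6,0.3,2,0,0,50],[0,-5.4,0.45,3,0,0,50],[0,-7,0.6,4,0,0,50],[0,-8.1,0.65,4.2,0,0,50]],
  ],
)

```text
t: 23.6
tcp_pos: [0.5397, 0.1657, 0.26]
tool_rot: [-0.66, 0.252, 0.661, 0.252]
force: [0.3, 0.1, 0.1]
finger_gap: 0.586
```

carry_out(
  commands=[
    [[0,0,0,0,0,0,50],[0,0,0,0,0,0,50],[0,0,0,0,0,0,50],[0,0,0,0,0,0,50],[0,0,0,0,0,0,50]],
  ],
)

```text
t: 24.1
tcp_pos: [0.5393, 0.1613, 0.2611]
tool_rot: [-0.66, 0.253, 0.66, 0.253]
force: [-0.1, -0.1, -0.6]
finger_gap: 0.583
```

```bash
python3 - <<'E'
from h import *
a=snap('wrist','w17.png')
print(go([.5423,.1662,.156],down(np.radians(-132))),T()[1],st()['q'])
E
```

```text
(array([ 4.208, -0.22 ,  0.038]), array([ 0.01 , -0.   , -0.001])) [0.53932577 0.16148563 0.26118805] [ 9.25072456e-02  4.09393193e-01  1.55538932e+00 -9.21862361e-05
  1.17683888e+00  2.39552479e+00]
```

View pics/w17.png

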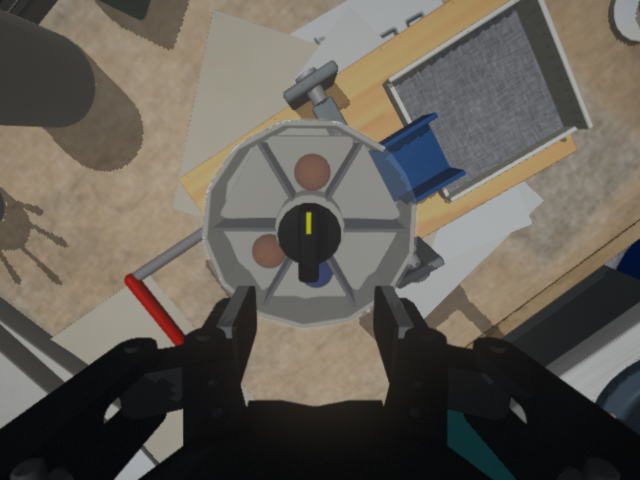

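carry_out(
  commands=[
    [[1,-0.2,0,0,0,0,50],[2,-0.2,0,0,0,0,50],[3,-0.2,0,0,0,0,50],[3.8,-0.2,0,0,0,0,50],[4.15,-0.2,0,0,0,0,50]],
  ],
)

```text
t: 24.65
tcp_pos: [0.5415, 0.1655, 0.1556]
tool_rot: [-0.659, 0.253, 0.661, 0.252]
force: [-0.6, -0.5, -0.5]
finger_gap: 0.584
```

carry_out(
  commands=[
    [[0,0,0,0,0,0,8],[0,0,0,0,0,0,8],[0,0,0,0,0,0,8],[0,0,0,0,0,0,8],[0,0,0,0,0,0,8]],
  ],
  force=50,
)

```text
t: 25.15
tcp_pos: [0.5421, 0.1646, 0.1585]
tool_rot: [0.661, -0.253, -0.66, -0.251]
force: [-2.7, -4.5, 1.5]
finger_gap: 0.153
```

carry_out(
  commands=[
    [[0,0,0,-1.2,0,0,8],[0,0,0,-2.4,0,0,8],[0,0,0,-3.6,0,0,8],[0,0,0,-4.8,0,0,8],[0,0,0,-6,0,0,8]],
  ],
)

```text
t: 25.65
tcp_pos: [0.542, 0.1644, 0.1585]
tool_rot: [-0.703, 0.073, 0.704, 0.07]
force: [-2.7, -5.8, 1.0]
finger_gap: 0.153
```

carry_out(
  commands=[
    [[0,0,0,-1.2,0,0,8],[0,0,0,-2.4,0,0,8],[0,0,0,-3.6,0,0,8],[0,0,0,-4.8,0,0,8],[0,0,0,-6,0,0,8]],
  ],
)

```text
t: 26.15
tcp_pos: [0.542, 0.1643, 0.1585]
tool_rot: [-0.697, -0.112, 0.699, -0.114]
force: [-2.9, -7.0, 1.0]
finger_gap: 0.15
```

carry_out(
  commands=[
    [[0,0,0,-1.2,0,0,8],[0,0,0,-2.4,0,0,8],[0,0,0,-3.6,0,0,8],[0,0,0,-4.8,0,0,8],[0,0,0,-6,0,0,8]],
  ],
)

```text
t: 26.65
tcp_pos: [0.5422, 0.1641, 0.1585]
tool_rot: [-0.644, -0.289, 0.646, -0.291]
force: [-3.0, -6.7, 0.8]
finger_gap: 0.156
```

carry_out(
  commands=[
    [[0,0,0,-1.2,0,0,8],[0,0,0,-2.4,0,0,8],[0,0,0,-3.6,0,0,8],[0,0,0,-4.8,0,0,8],[0,0,0,-6,0,0,8]],
  ],
)

```text
t: 27.15
tcp_pos: [0.5423, 0.1641, 0.1585]
tool_rot: [-0.547, -0.446, 0.549, -0.448]
force: [-1.6, -6.9, 0.9]
finger_gap: 0.151
```

carry_out(
  commands=[
    [[0,0,0,0,0,0,8],[0,0,0,0,0,0,8],[0,0,0,0,0,0,45],[0,0,0,0,0,0,45],[0,0,0,0,0,0,45]],
  ],
)

```text
t: 27.65
tcp_pos: [0.5433, 0.1665, 0.1582]
tool_rot: [0.55, 0.445, -0.548, 0.446]
force: [0.7, 0.3, 0.3]
finger_gap: 0.528
```

carry_out(
  commands=[
    [[-1,0,0,0,0,0,45],[-2,0,0,0,0,0,45],[-3.5,0,0,0,0,0,45],[-5,0,0,0,0,0,45],[-5.5,0,0,0,0,0,45]],
  ],
)

```text
t: 28.15
tcp_pos: [0.5449, 0.1668, 0.2995]
tool_rot: [0.552, 0.444, -0.546, 0.447]
force: [0.4, 0.9, -0.4]
finger_gap: 0.523
```

```bash
python3 - <<'E'
from h import *
a=snap('wrist','w18.png');print(yaw(),T()[1],go([.5705,.3135,.25],down(np.radians(78.7))))
E
```

```text
-11.83762914504804 [0.54507526 0.16678682 0.29976845] (array([ 2.007, -0.226, -5.946]), array([-18.107,   0.054,  -0.109]))
```

View pics/w18.png

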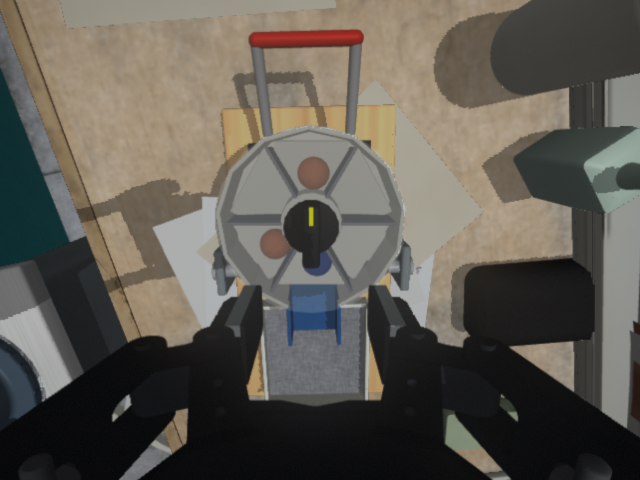

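carry_out(
  commands=[
    [[0,0,-1.2,-1.6,0,0,45],[0,0,-2.4,-3.2,0,0,45],[0,-0.1,-3.6,-4.8,0,0,45],[0,-0.2,-4.8,-6.4,0,0,45],[0,-0.2,-5.9,-8,0,0,45]],
  ],
)

```text
t: 28.7
tcp_pos: [0.5671, 0.3128, 0.2928]
tool_rot: [0.361, 0.609, -0.362, 0.607]
force: [-0.2, -0.3, 0.3]
finger_gap: 0.528
```

carry_out(
  commands=[
    [[0,0,0,-1.6,0,0,45],[0,0,0,-3.2,0,0,45],[0.6,0,0,-4.8,0,0,45],[1.2,0,0,-6.4,0,0,45],[1.8,0,0,-8,0,0,45]],
  ],
)

```text
t: 29.2
tcp_pos: [0.5671, 0.3115, 0.2474]
tool_rot: [0.132, 0.696, -0.132, 0.694]
force: [0.3, -0.2, 0.1]
finger_gap: 0.527
```

carry_out(
  commands=[
    [[0,0,0,-1.6,0,0,45],[0,0,0,-2.1,0,0,45],[0,0,0,-2.1,0,0,45],[0,0,0,-2.1,0,0,45],[0,0,0,-2.1,0,0,45]],
  ],
)

```text
t: 29.7
tcp_pos: [0.5678, 0.3115, 0.2493]
tool_rot: [0.07, 0.704, -0.07, 0.703]
force: [-0.1, 0.7, -0.4]
finger_gap: 0.527
```

```bash
python3 - <<'E'
from h import *
a=snap('wrist','w19.png');print(yaw(),T()[1],go([.5705,.3135,.108],down(np.radians(78.7))))
h=cv2.cvtColor(a['image'],cv2.COLOR_RGB2HSV)
m=((h[...,0]<6)|(h[...,0]>174))&(h[...,1]>180)&(h[...,2]>60)
n,l,stt,c=cv2.connectedComponentsWithStats(m.astype(np.uint8))
i=1+np.argmax(stt[1:,4]);print(stt[i],c[i]);print(onz(a,*c[i],.129))
E
```

```text
78.60452282430668 [0.56792516 0.31152387 0.24949949] (array([5.66 , 0.099, 0.088]), array([-0.019, -0.006,  0.003]))
[ 309  177   14  112 1296] [315.72839506 231.31944444]
[0.56483112 0.3146985  0.129     ]
```

carry_out(
  commands=[
    [[1.3,0.1,0.08,0,0,0,45],[2.6,0.1,0.08,0,0,0,45],[3.9,0.1,0.08,0,0,0,45],[5,0.1,0.08,0,0,0,45],[5.65,0.1,0.08,0,0,0,45]],
  ],
)

```text
t: 30.25
tcp_pos: [0.5692, 0.3131, 0.106]
tool_rot: [0.07, 0.705, -0.071, 0.702]
force: [-0.1, -0.6, 0.3]
finger_gap: 0.529
```

carry_out(
  commands=[
    [[0,0,0,0,0,0,6],[0,0,0,0,0,0,6],[0,0,0,0,0,0,6],[0,0,0,0,0,0,6],[0,0,0,0,0,0,6]],
  ],
  force=40,
)

```text
t: 30.75
tcp_pos: [0.5704, 0.3117, 0.1091]
tool_rot: [0.068, 0.704, -0.071, 0.704]
force: [0.8, -4.8, -5.1]
finger_gap: 0.122
```

carry_out(
  commands=[
    [[-0.4,-0.1,0,0,0,0,6],[-0.83,-0.22,0,0,0,0,6],[-1.25,-0.37,0,0,0,0,6],[-1.63,-0.53,0,0,0,0,6],[-2.02,-0.72,0,0,0,0,6]],
  ],
)

```text
t: 31.25
tcp_pos: [0.5672, 0.2947, 0.1602]
tool_rot: [0.069, 0.703, -0.07, 0.704]
force: [1.9, -5.4, -7.3]
finger_gap: 0.121
```

carry_out(
  commands=[
    [[-0.38,-0.19,0,0,0,0,6],[-0.75,-0.41,0,0,0,0,6],[-1.1,-0.64,0,0,0,0,6],[-1.45,-0.9,0,0,0,0,6],[-1.79,-1.17,0,0,0,0,6]],
  ],
)

```text
t: 31.75
tcp_pos: [0.5621, 0.2667, 0.205]
tool_rot: [0.07, 0.703, -0.07, 0.704]
force: [4.4, -3.8, -5.8]
finger_gap: 0.123
```

carry_out(
  commands=[
    [[-0.3,-0.27,0,0,0,0,6],[-0.6,-0.57,0,0,0,0,6],[-0.8,-0.8,0,0,0,0,6],[-1.07,-1.1,0,0,0,0,6],[-1.07,-1.1,0,0,0,0,6]],
  ],
)

```text
t: 32.25
tcp_pos: [0.5572, 0.2404, 0.2327]
tool_rot: [0.071, 0.702, -0.069, 0.705]
force: [4.6, 0.5, -1.8]
finger_gap: 0.121
```

```bash
python3 - <<'E'
from h import *
s=st();M,p=T();print(p,yaw(),s['finger_gap']*85.4,s['force'])
b=snap('top');cv2.imwrite('pics/t20.png',cv2.cvtColor(cv2.resize(b['image'][195:315,165:325],None,fx=4,fy=4,interpolation=cv2.INTER_CUBIC),cv2.COLOR_RGB2BGR))
E
```

```text
[0.55722744 0.24038378 0.23270631] 78.59166122087525 10.345780755936863 [ 4.62451956  0.47788033 -1.80716565]
```

View pics/t20.png

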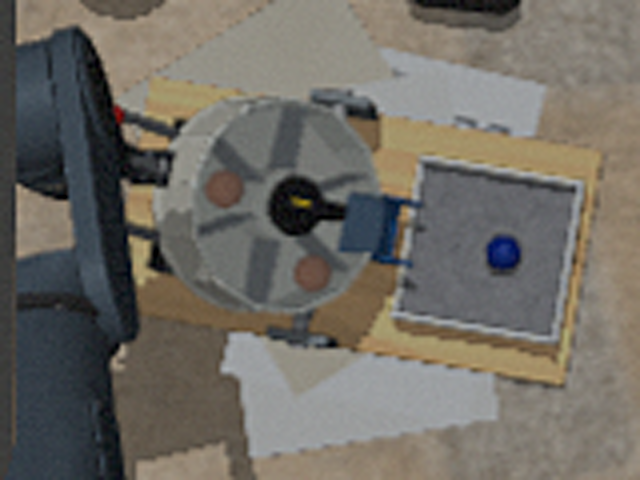

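carry_out(
  commands=[
    [[0.3,0.3,0,0,0,0,6],[0.6,0.6,0,0,0,0,6],[1.07,1.1,0,0,0,0,6],[1.5,1.45,0,0,0,0,6],[1.97,1.77,0,0,0,0,6]],
  ],
)

```text
t: 32.8
tcp_pos: [0.5652, 0.2847, 0.18]
tool_rot: [0.069, 0.703, -0.07, 0.704]
force: [5.9, 3.3, 0.3]
finger_gap: 0.122
```

carry_out(
  commands=[
    [[0.5,0.32,0,0,0,0,6],[1,0.55,0,0,0,0,6],[1.5,0.78,0,0,0,0,6],[2,0.96,0,0,0,0,6],[2.45,1.12,0,0,0,0,6]],
  ],
)

```text
t: 33.3
tcp_pos: [0.5697, 0.3108, 0.1178]
tool_rot: [0.068, 0.704, -0.071, 0.703]
force: [5.9, -4.8, -3.0]
finger_gap: 0.121
```

carry_out(
  commands=[
    [[0.2,0.05,0,0,0,0,6],[0.25,0.08,0,0,0,0,6],[0.25,0.08,0,0,0,0,6],[0.25,0.08,0,0,0,0,6],[0.25,0.08,0,0,0,0,6]],
  ],
)

```text
t: 33.8
tcp_pos: [0.5698, 0.3118, 0.1131]
tool_rot: [0.068, 0.704, -0.071, 0.703]
force: [3.6, -5.9, 2.5]
finger_gap: 0.121
```

carry_out(
  commands=[
    [[0,0,0,0,0,0,45],[0,0,0,0,0,0,45],[0,0,0,0,0,0,45],[-1,0,0,0,0,0,45],[-2,0,0,0,0,0,45]],
  ],
)

```text
t: 34.3
tcp_pos: [0.5687, 0.3133, 0.1627]
tool_rot: [0.069, 0.705, -0.07, 0.702]
force: [0.8, -0.2, 0.4]
finger_gap: 0.529
```

carry_out(
  commands=[
    [[-1.5,0,0,0,0,0,45],[-3,-1,0,1.6,0,0,45],[-4.5,-2.5,0,3.2,0,0,45],[-5.5,-4,0,4.8,0,0,45],[-5.5,-6,0,6.4,0,0,45]],
  ],
)

```text
t: 34.8
tcp_pos: [0.5427, 0.1666, 0.3057]
tool_rot: [0.264, 0.654, -0.26, 0.659]
force: [0.7, -0.6, -0.8]
finger_gap: 0.529
```

carry_out(
  commands=[
    [[0,-1.4,0.9,1.6,0,0,45],[0,-2.8,1.8,3.2,0,0,45],[0,-4.2,2.7,4.8,0,0,45],[0,-5.5,3.5,6.4,0,0,45],[0.5,-6.5,4.1,8,0,0,45]],
  ],
)

```text
t: 35.3
tcp_pos: [0.5039, -0.024, 0.2899]
tool_rot: [0.472, 0.526, -0.471, 0.527]
force: [0.7, -0.1, -0.6]
finger_gap: 0.527
```

carry_out(
  commands=[
    [[0.5,0,0,1.6,0,0,45],[1,0,0,3.2,0,0,45],[1.5,0,0,3.7,0,0,45],[1.5,0,0,3.7,0,0,45],[1.5,0,0,3.7,0,0,45]],
  ],
)

```text
t: 35.8
tcp_pos: [0.5035, -0.022, 0.2512]
tool_rot: [-0.549, -0.446, 0.549, -0.446]
force: [0.4, 0.3, 1.1]
finger_gap: 0.529
```

```bash
python3 - <<'E'
from h import *
a=snap('wrist','w21.png');blues(a);print(T()[1],yaw());print(go([.506,-.0255,.09],down(np.radians(-12))))
E
```

```text
[ 281   77   75   69 4455] (319.3, 110.8) 49.2 [0.5257 0.0725 0.0335] centroid [0.523  0.0725 0.0335]
[307 201  27  27 579] (319.6, 214.2) 13.6 [ 0.5062 -0.0253  0.0335] centroid [ 0.5063 -0.0252  0.0335]
[ 63 312  45  48 959] (84.8, 334.8) 30.8 [ 0.2181 -0.1074  0.0335] centroid [ 0.2183 -0.109   0.0335]
[   0  358   86   57 2480] (42.5, 392.5) 47.6 [ 0.1387 -0.1704  0.0335] centroid [ 0.1327 -0.1608  0.0335]
[308 378  24  23 418] (319.8, 388.5) 12.1 [ 0.4648 -0.23    0.0335] centroid [ 0.4645 -0.2307  0.0335]
[ 0.50398133 -0.02213968  0.25165488] -11.79321691303805
(array([6.466, 0.106, 0.117]), array([ 0.041, -0.003, -0.001]))
```

View pics/w21.png

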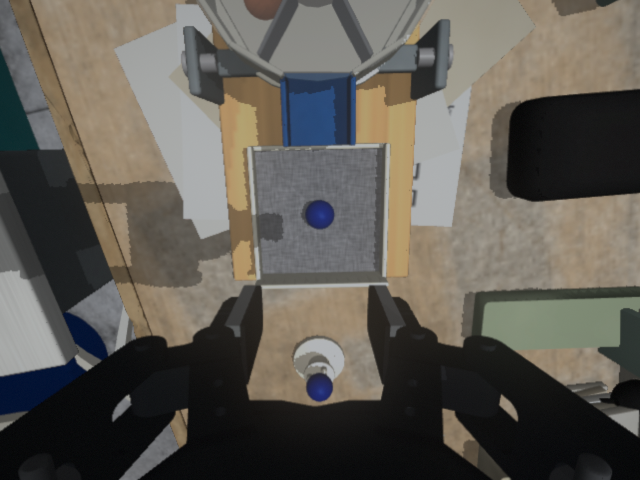

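carry_out(
  commands=[
    [[1.2,0.1,0.12,0,0,0,45],[2.4,0.1,0.12,0,0,0,45],[3.6,0.1,0.12,0,0,0,45],[5,0.1,0.12,0,0,0,45],[6.4,0.1,0.12,0,0,0,45]],
  ],
)

```text
t: 36.35
tcp_pos: [0.507, -0.026, 0.0912]
tool_rot: [0.549, 0.445, -0.548, 0.447]
force: [0.7, -0.4, -1.3]
finger_gap: 0.526
```

carry_out(
  commands=[
    [[0,0,0,0,0,0,45],[0,0,0,0,0,0,45],[0,0,0,0,0,0,45],[0,0,0,0,0,0,45],[0,0,0,0,0,0,45]],
  ],
)

```text
t: 36.85
tcp_pos: [0.5067, -0.0261, 0.0929]
tool_rot: [0.55, 0.445, -0.548, 0.447]
force: [-0.4, -0.4, -0.1]
finger_gap: 0.527
```

```bash
python3 - <<'E'
from h import *
a=manip.snapshot('wrist');blues(a);print(T()[1],yaw());print(go([.506,-.0256,.022],down(np.radians(-12))))
E
```

```text
[  212     0   192   143 23892] (307.5, 64.6) 115.3 [0.5238 0.0799 0.0335] centroid [0.5242 0.0793 0.0335]
[ 292  238   48   48 1833] (315.5, 261.2) 24.4 [ 0.5062 -0.0254  0.0335] centroid [ 0.5061 -0.0254  0.0335]
[  0 367  27  64 825] (0.0, 398.5) 31.5 [ 0.2789 -0.0774  0.0335] centroid [ 0.2825 -0.0823  0.0335]
[ 0.50641899 -0.02608447  0.09264041] -11.857266012049466
(array([ 2.826, -0.028, -0.016]), array([ 0.029,  0.002, -0.03 ]))
```

carry_out(
  commands=[
    [[0.8,-0.02,0,0,0,0,45],[1.6,-0.02,0,0,0,0,45],[2.3,-0.02,0,0,0,0,45],[2.8,-0.02,0,0,0,0,45],[2.8,-0.02,0,0,0,0,45]],
  ],
)

```text
t: 37.4
tcp_pos: [0.5054, -0.0259, 0.0214]
tool_rot: [0.549, 0.446, -0.549, 0.446]
force: [-0.1, 0.4, 0.0]
finger_gap: 0.525
```

carry_out(
  commands=[
    [[0,0,0,0,0,0,22],[0,0,0,0,0,0,22],[0,0,0,0,0,0,22],[0,0,0,0,0,0,22],[0,0,0,0,0,0,22]],
  ],
  force=25,
)

```text
t: 37.9
tcp_pos: [0.5049, -0.0257, 0.0218]
tool_rot: [-0.549, -0.446, 0.549, -0.446]
force: [-1.2, 0.5, 6.7]
finger_gap: 0.329
```

carry_out(
  commands=[
    [[-0.5,0,0,0,0,0,22],[-1.5,0,0,0,0,0,22],[-3,0,0,0,0,0,22],[-5,0,0,0,0,0,22],[-5.6,0,0,0,0,0,22]],
  ],
)

```text
t: 38.4
tcp_pos: [0.5082, -0.0265, 0.1664]
tool_rot: [0.551, 0.443, -0.547, 0.449]
force: [0.3, -0.1, -0.7]
finger_gap: 0.334
```

```bash
python3 - <<'E'
from h import *
a=snap('wrist','w22.png');s=st();print(T()[1],yaw(),s['finger_gap']*85.4,s['force'])
blues(a,T()[1][2]+.0113)
print(go([.455,-.36,.19],down(np.radians(-90))))
E
```

```text
[ 0.50864314 -0.02658696  0.16705633] -11.851027855859114 28.392063673144975 [0.25826061 0.50676443 1.29291709]
[ 250   34  113  108 9708] (307.7, 86.7) 73.6 [0.5223 0.0594 0.1784] centroid [0.5218 0.059  0.1784]
[ 279  283   72   73 4134] (314.6, 319.4) 36.7 [ 0.5069 -0.0258  0.1784] centroid [ 0.5069 -0.0258  0.1784]
[   0  323   86  113 4787] (27.3, 381.6) 60.0 [ 0.382  -0.0293  0.1784] centroid [ 0.3875 -0.0257  0.1784]
(array([-0.901,  0.65 , 13.494]), array([15.63 , -0.085, -0.117]))
```

View pics/w22.png

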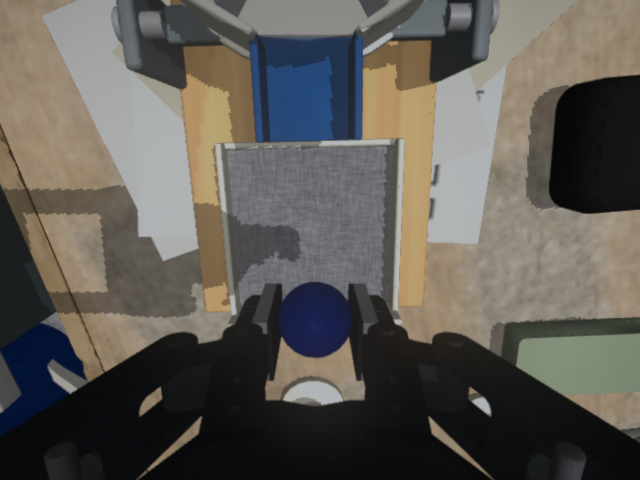

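carry_out(
  commands=[
    [[-0.4,0.1,1.5,1.6,0,0,22],[-0.8,0.2,3,3.2,0,0,22],[-0.9,0.3,5,4.8,0,0,22],[-0.9,0.4,7,6.4,0,0,22],[-0.9,0.5,8.8,8,0,0,22]],
  ],
)

```text
t: 38.95
tcp_pos: [0.4716, -0.2457, 0.1837]
tool_rot: [0.669, 0.229, -0.669, 0.229]
force: [0.8, 0.4, -0.2]
finger_gap: 0.329
```

```bash
python3 - <<'E'
from h import *
s=st();print(T()[1],yaw(),s['finger_gap']*85.4)
print(go([.455,-.36,.19],down(np.radians(-90))))
E
```

```text
[ 0.47159857 -0.24573341  0.18367966] -52.2128850132248 28.07340508931728
(array([-0.251,  3.205,  3.325]), array([ 7.557e+00, -3.000e-03, -5.000e-03]))
```

carry_out(
  commands=[
    [[-0.2,0.8,0.8,1.6,0,0,22],[-0.2,1.6,1.6,3.2,0,0,22],[-0.2,2.4,2.5,4.8,0,0,22],[-0.2,3.2,3.3,6.4,0,0,22],[-0.2,3.2,3.3,7.6,0,0,22]],
  ],
)

```text
t: 39.45
tcp_pos: [0.4564, -0.3618, 0.1884]
tool_rot: [0.708, -0.003, -0.707, -0.001]
force: [-0.2, 1.1, -0.7]
finger_gap: 0.327
```

carry_out(
  commands=[
    [[0,0,0,0,0,0,22],[0,0,0,0,0,0,22],[0,0,0,0,0,0,22],[0,0,0,0,0,0,22],[0,0,0,0,0,0,22]],
  ],
)

```text
t: 39.95
tcp_pos: [0.4569, -0.357, 0.1889]
tool_rot: [0.707, 0.001, -0.707, 0.001]
force: [-0.9, 0.5, 0.2]
finger_gap: 0.327
```

```bash
python3 - <<'E'
from h import *
a=snap('wrist','w23.png');s=st();print(T()[1],yaw(),s['finger_gap']*85.4,s['force'])
blues(a,T()[1][2]+.0113)
E
```

```text
[ 0.45687878 -0.35712938  0.18891743] -89.7981007740144 27.959064910039427 [-1.18171732  0.11523487 -1.14714262]
[111 197  34  36 914] (128.4, 214.6) 17.7 [ 0.4969 -0.2858  0.2002] centroid [ 0.4969 -0.2856  0.2002]
[ 279  286   72   71 4078] (314.7, 320.0) 36.7 [ 0.4541 -0.3553  0.2002] centroid [ 0.4537 -0.3553  0.2002]
```

View pics/w23.png

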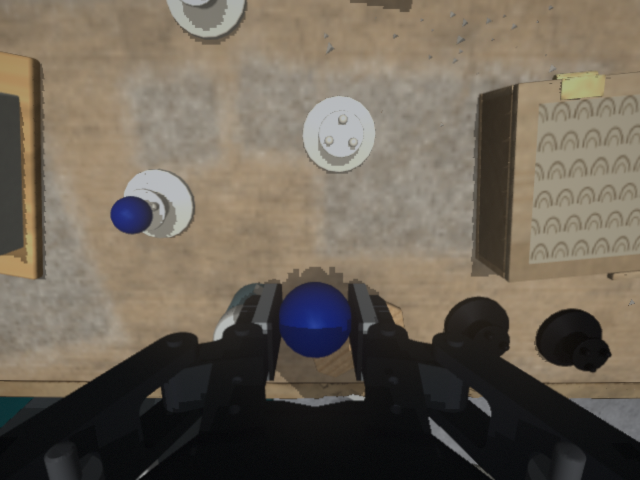

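```bash
python3 - <<'E'
from h import *
a=manip.snapshot('wrist')
print('ball0',onz(a,130.5,214.5,.0559),'foot0',onz(a,158.5,203.5,.006))
P=np.array([onz(a,*p,.044) for p in [(343,119),(329,141),(353,142)]])
A=2*(P[1:,:2]-P[0,:2]);b=(P[1:,:2]**2).sum(1)-(P[0,:2]**2).sum();cc=np.linalg.solve(A,b)
print(cc,np.linalg.norm(P[:,:2]-cc,axis=1),P.mean(0),'foot',onz(a,339,134,.006))
bb=np.array([.4541,-.3553]);t=T()[1][:2];print('rel',cc-bb,cc-t)
cv2.imwrite('pics/z23.png',cv2.cvtColor(cv2.resize(a['image'][80:190,280:400],None,fx=5,fy=5,interpolation=cv2.INTER_CUBIC),cv2.COLOR_RGB2BGR))
cv2.imwrite('pics/z23b.png',cv2.cvtColor(cv2.resize(a['image'][155:255,90:210],None,fx=5,fy=5,interpolation=cv2.INTER_CUBIC),cv2.COLOR_RGB2BGR))
E
```

```text
ball0 [ 0.46729293 -0.21090545  0.0559    ] foot0 [ 0.46741016 -0.21190418  0.006     ]
[ 0.5287201  -0.37542925] [0.01088033 0.01088033 0.01088033] [ 0.52854704 -0.37560427  0.044     ] foot [ 0.52922136 -0.37598937  0.006     ]
rel [ 0.0746201  -0.02012925] [ 0.0718783  -0.01817331]
```

View pics/z23.png

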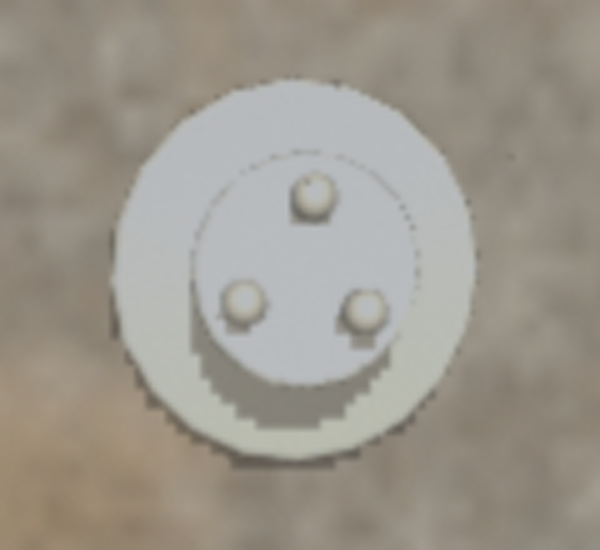

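View pics/z23b.png

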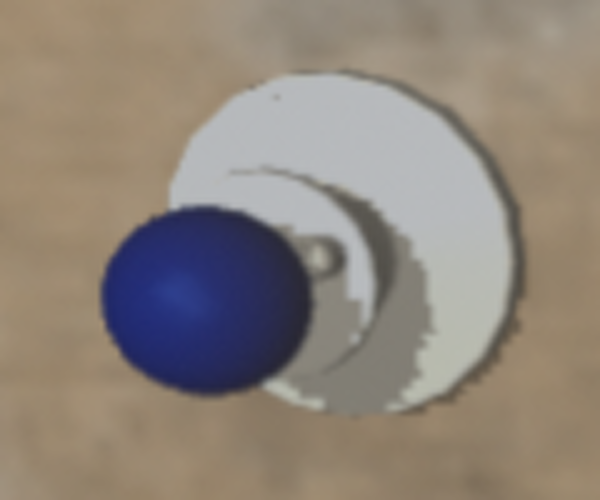

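carry_out(
  commands=[
    [[0,0.3,-1,0,0,0,22],[0.5,0.6,-2,0,0,0,22],[1.8,0.79,-3,0,0,0,22],[3.2,0.79,-3,0,0,0,22],[4.2,0.79,-3,0,0,0,22]],
  ],
)

```text
t: 40.55
tcp_pos: [0.532, -0.3764, 0.0816]
tool_rot: [-0.707, -0.002, 0.708, -0.001]
force: [-0.2, 0.8, 0.1]
finger_gap: 0.33
```

carry_out(
  commands=[
    [[0,0,0,0,0,0,22],[0,0,0,0,0,0,22],[0,0,0,0,0,0,22],[0,0,0,0,0,0,22],[0,0,0,0,0,0,22]],
  ],
)

```text
t: 41.05
tcp_pos: [0.5323, -0.3778, 0.0855]
tool_rot: [0.708, 0.0, -0.706, 0.002]
force: [0.2, -0.3, 0.1]
finger_gap: 0.333
```

```bash
python3 - <<'E'
from h import *
a=snap('wrist','w24.png');s=st();print(T()[1],yaw(),s['finger_gap']*85.4,s['force'])
blues(a,T()[1][2]+.0113)
E
```

```text
[ 0.53221314 -0.37765942  0.08523478] -89.86594872003431 28.469829280776032 [-0.12792479  0.55813774  0.11049617]
[ 279  288   72   69 3959] (314.7, 320.5) 36.6 [ 0.5291 -0.3761  0.0965] centroid [ 0.5286 -0.376   0.0965]
[   0  356   55   55 2465] (25.3, 386.7) 33.0 [ 0.4967 -0.2512  0.0965] centroid [ 0.4986 -0.2515  0.0965]
```

View pics/w24.png

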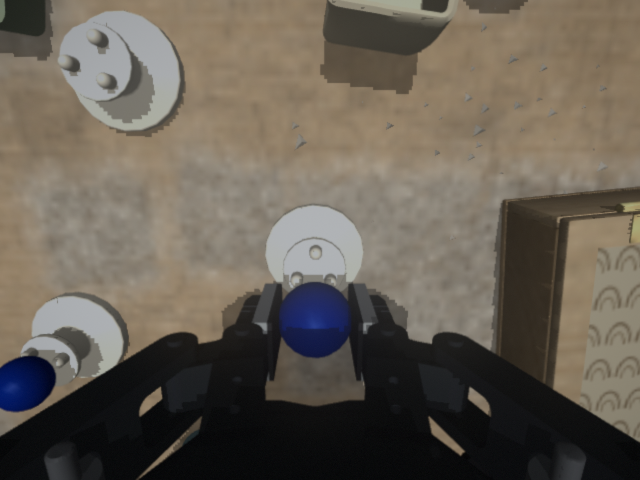

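```bash
python3 - <<'E'
from h import *
a=manip.snapshot('wrist')
P=np.array([onz(a,*p,.044) for p in [(316,252),(297,278.5),(331,279.5)]])
A=2*(P[1:,:2]-P[0,:2]);b=(P[1:,:2]**2).sum(1)-(P[0,:2]**2).sum();cc=np.linalg.solve(A,b)
print(cc,np.linalg.norm(P[:,:2]-cc,axis=1),P.mean(0),T()[1])
E
```

```text
[ 0.53110006 -0.37573579] [0.01053899 0.01053899 0.01053899] [ 0.53129366 -0.37593595  0.044     ] [ 0.53205167 -0.37750264  0.08493283]
```

carry_out(
  commands=[
    [[0,0,-0.05,0,0,0,22],[0.4,0,-0.05,0,0,0,22],[0.8,0,-0.05,0,0,0,22],[1.2,0,-0.05,0,0,0,22],[1.5,0,-0.05,0,0,0,22]],
  ],
)

```text
t: 41.65
tcp_pos: [0.5324, -0.3765, 0.0445]
tool_rot: [-0.707, -0.001, 0.708, -0.0]
force: [0.6, 0.4, -1.2]
finger_gap: 0.328
```

carry_out(
  commands=[
    [[0,0,0,0,0,0,22],[0,0,0,0,0,0,22],[0,0,0,0,0,0,22],[0,0,0,0,0,0,22],[0,0,0,0,0,0,22]],
  ],
)

```text
t: 42.15
tcp_pos: [0.5332, -0.3772, 0.0468]
tool_rot: [0.707, 0.001, -0.707, 0.001]
force: [0.0, 0.2, 0.1]
finger_gap: 0.333
```

```bash
python3 - <<'E'
from h import *
a=snap('wrist','w25.png');s=st();print(T()[1],yaw(),s['finger_gap']*85.4,s['force'])
blues(a,T()[1][2]+.0113)
cv2.imwrite('pics/z25.png',cv2.cvtColor(cv2.resize(a['image'][200:360,240:400],None,fx=4,fy=4,interpolation=cv2.INTER_CUBIC),cv2.COLOR_RGB2BGR))
E
```

```text
[ 0.53315805 -0.37720774  0.04670502] -89.86317001147778 28.009481545410196 [-0.47380074 -0.13296544 -0.34103337]
[ 279  288   72   69 3953] (314.6, 320.5) 36.6 [ 0.5301 -0.3755  0.058 ] centroid [ 0.5296 -0.3754  0.058 ]
```

View pics/z25.png

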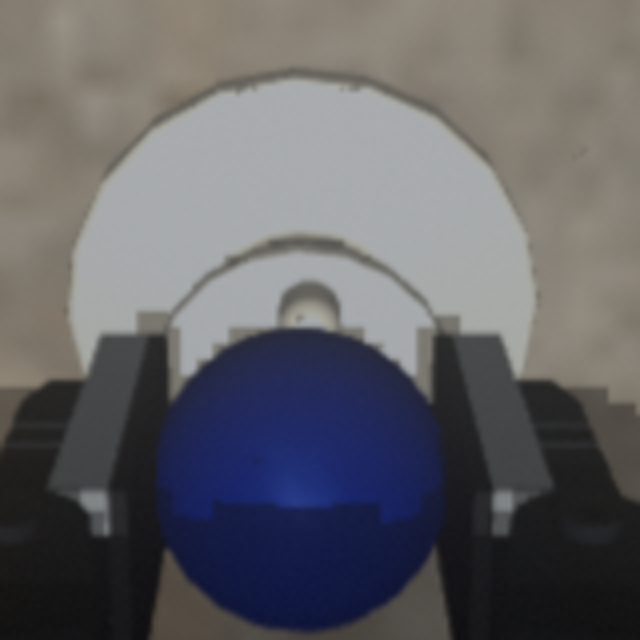

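Matches the first placing. Down 3 mm, then release.

carry_out(
  commands=[
    [[0.12,0,0,0,0,0,22],[0.12,0,0,0,0,0,22],[0.12,0,0,0,0,0,30],[0.12,0,0,0,0,0,33],[0.12,0,0,0,0,0,40]],
  ],
)

```text
t: 42.7
tcp_pos: [0.5329, -0.377, 0.0431]
tool_rot: [-0.707, -0.001, 0.707, -0.001]
force: [0.5, -0.2, -0.3]
finger_gap: 0.472
```

carry_out(
  commands=[
    [[0,0,0,0,0,0,45],[-0.5,0,0,0,0,0,45],[-1.2,0,0,0,0,0,45],[-2.2,0,0,0,0,0,45],[-4,0,0,0,0,0,45]],
  ],
)

```text
t: 43.2
tcp_pos: [0.5314, -0.3756, 0.1421]
tool_rot: [-0.705, -0.002, 0.709, 0.001]
force: [-0.3, -0.6, 0.2]
finger_gap: 0.526
```

carry_out(
  commands=[
    [[-1,0,1,0,0,0,45],[-1.5,0,2,0,0,0,45],[-1.5,0,3,0,0,0,45],[-1.5,0,3.5,0,0,0,45],[-1.5,0,3.5,0,0,0,45]],
  ],
)

```text
t: 43.7
tcp_pos: [0.4442, -0.3771, 0.1813]
tool_rot: [-0.707, -0.0, 0.707, 0.0]
force: [0.4, -0.0, 0.2]
finger_gap: 0.526
```

```bash
python3 - <<'E'
from h import *
a=snap('wrist','w26.png');s=st();print(T()[1],yaw(),s['force']);blues(a,.0559)
b=snap('top','t26.png')
c=snap('scene','s26.png')
E
```

```text
[ 0.44537663 -0.37747803  0.18111192] -89.9398661468601 [-0.32458502 -0.26833926  0.28589742]
[298  93  36  37 993] (315.4, 110.9) 18.1 [ 0.5311 -0.3755  0.0559] centroid [ 0.5312 -0.3755  0.0559]
[  76  182   38   38 1124] (94.8, 201.4) 19.8 [ 0.4666 -0.209   0.0559] centroid [ 0.4671 -0.2092  0.0559]
```

View pics/w26.png

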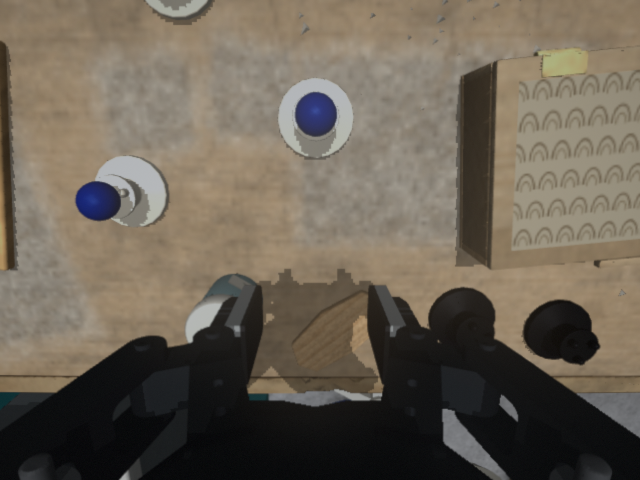

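View pics/t26.png

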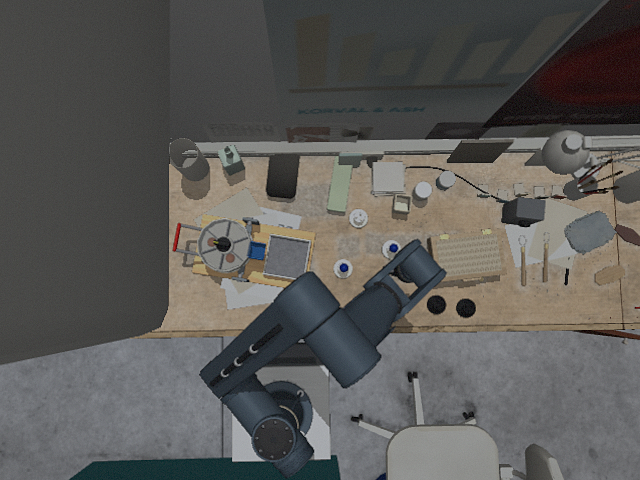

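```bash
python3 - <<'E'
import cv2,numpy as np
a=cv2.imread('pics/t26.png')[200:300,165:325];b=cv2.imread('pics/s26.png')[230:345,165:360]
cv2.imwrite('pics/c26.png',np.vstack([cv2.resize(a,(640,400),interpolation=2)[:, :400*2][:280], cv2.resize(b,(640,310),interpolation=2)]))
E
```

```text
(no output)
```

View pics/c26.png

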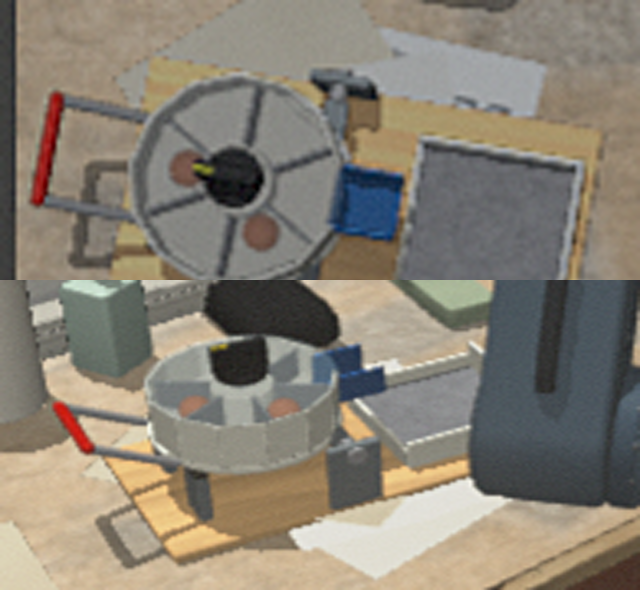

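carry_out(
  commands=[
    [[-1,0,0,0,0,0,45],[-2,0,0,0,0,0,45],[-2,0,0,0,0,0,45],[-2,0,0,0,0,0,45],[-2,0,0,0,0,0,45]],
  ],
)

```text
t: 44.35
tcp_pos: [0.4455, -0.3766, 0.2295]
tool_rot: [-0.707, -0.002, 0.708, -0.0]
force: [0.4, -0.3, 0.0]
finger_gap: 0.528
```

```bash
python3 - <<'E'
from h import *
a=snap('wrist','w27.png');blues(a,.0559)
print(manip.sign_off())
E
```

```text
[302 102  29  30 662] (316.0, 116.5) 14.8 [ 0.5313 -0.375   0.0559] centroid [ 0.5313 -0.3753  0.0559]
[113 177  29  31 682] (127.9, 192.3) 15.3 [ 0.4673 -0.2089  0.0559] centroid [ 0.4673 -0.2082  0.0559]
[315 392  41  14 258] (335.0, 399.5) 20.7 [ 0.251  -0.3965  0.0559] centroid [ 0.2532 -0.3985  0.0559]
the job is handed in; nothing more can be done
None
```

I handed the job in at about 44 s. Both blue balls present are each seated on their own white stilt; the cover view showed only two blue and two terracotta balls.

For each blue ball I turned the knob, by +60° and then by +120°. I tipped the carousel by its red handle to about 0.68 rad, lowered it again, and set the ball on a stilt.

- **Balls:** The last wrist picture puts them at (0.531, -0.375) and (0.467, -0.209) m, at the seated height of 56 mm. They measure within about 3 mm of the stilt axes I had measured. The second is the looser figure, because it was read near the edge of the picture; closer views of that ball agreed to about 1 mm.
- **Carousel and bystanders:** The top and scene views show the carousel level, both terracotta balls inside and the dish empty. The stilts are upright. The blue jar and cube pot were not touched.
- **Disagreements:** The wrist camera and the arm's own position differed by 1 to 3 mm when placing the balls, so I placed by the camera's ball-to-stilt distance. The first lowering pressed the handle with about 27 N, under the 40 N limit.
- **Disturbances:** I saw no knocked stilt and no grip slip.

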